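Tighten the castle nut of a cassette clamp to its slot and lock it with the keeper lever

ROBOT

A 7-joint arm with a two-finger parallel gripper is mounted at the origin on the work surface. World frame = base frame: x ahead of the robot, y to its left, z up, the work surface at z = 0. Lengths are in m, angles in rad, forces in N, time in s.
With the tool pointing down it reaches from about 0.4 to 0.85 m from the base axis. Payload 4.4 kg.
Tool frame: the origin (TCP) lies at the very end of the fingers, on their centre line; the grasp point (between the pads) lies 19 mm behind it (manip.hold_point_z is the distance from the TCP to the grasp point, in m); z points along the fingers, y is the direction in which the jaws open and shut (so a half turn about z gives the same grasp; the last joint's range is limited). The gripper opens to 94 mm and grips with 3 to 60 N. Pads are 16 mm wide; open, the fingers measure 119 mm over their backs; the gripper's body (75 mm by 177 mm) begins 78 mm behind the grasp point.
Start: joints at [-1.283, 0.628, 0.038, 1.517, -0.027, 0.996, -0.02], TCP at [0.225, 0.61, 0.205] pointing down, gripper open.
Joint ranges: [-3.06, 3.06], [-0.37, 2.12], [-1.25, 1.32], [0.18, 2.47], [-1.1, 4.24], [0.23, 1.98], [-2.94, 2.94]. Speed limits (rad/s): [2.57, 2.57, 3.14, 3.14, 3.14, 3.14, 3.14].

INTERFACE

Orientations are given as [roll, pitch, yaw] about the fixed x, y, z axes, in that order (R = Rz(yaw) Ry(pitch) Rx(roll)).
In Python, from plant import manip, vision gives the robot as it stands.
- The arm moves only by the shell command python3 -m creep 'ROWS' [OPENING]. ROWS is JSON, a list of rows, each a list of 2 entries, a list of its own where there are three numbers: the shift along the tool's x, y, z in cm, then the turn, a rotation vector about the tool's x, y, z in rad. In form: [[[x, y, z], [ax, ay, az]], ...]. A call has 1 to 10 rows; each row is the pose to reach, as a shift and turn from the pose commanded when the call began, along the tool's axes at that moment; what a row does not reach only later rows make up. A row lasts 1/12 s, in which the tool goes at most 41.7 mm and 7.16 degrees, less where a joint would pass 70% of its speed; a pose out of reach is approached as far as the arm can. A call with a gripper value outside its range is refused whole. OPENING is the finger opening in cm, from 0 to 9.4, set as the call begins (- or left out, the last holds). The fingers move at their own pace and stop on an object; the grip force is fixed at half the most. Time passes only in rows, so rows that repeat a pose let the fingers close. It gives the time, the measured TCP pose, the force and the opening at its end, in the units of the state.
- manip.state(): the state, without advancing time (a new reading comes with each control period).
- vision.read_camera(name): name is "scene" or "top" or "wrist"; returns (picture, depth): 480x640x3 uint8, red, green, blue; 480x640 float32, m along the optical axis (not along the pixel's ray), 0 where there is no reading.
- vision.calibration(name): a dict with "intrinsics" (3x3 intrinsics, pixels), "R" (3x3) and "t" (3): a world point X has camera coordinates R X + t. Camera axes: x right, y down, z forward; pixel columns grow to the right and rows downward; lengths in m; the calibration is good to about 2 mm. The wrist camera is an equidistant fisheye: a pixel r from the principal point sees the ray r / f radians off the axis. A picture is of the moment at which its call begins: read the wrist's pose just before it. calibration takes no time and is no camera call; for the wrist camera it gives the pose at the moment of the call.
- manip.finish_job(): hands the job in, once; it reports no verdict.
The state is a dict: "clock": time; "joints": joint angles; "joint_vel": joint speeds; "joint_efforts": joint torques, N m; "eef_pos": TCP position; "orientation": TCP orientation; "force": force on the tool from outside, world axes, zero at the start; "torque": the same for the moment, N m; "finger_gap": finger opening in m.
Only numpy, scipy, OpenCV 4.12 (cv2) and the standard library are available. Lean on these libraries where they do the work, as an engineer would, in place of code of your own. Each camera call takes 0.05 s, during which the arm holds its last target.

TASK

Secure the instrument cassette in its sloping stand: turn the castle nut clockwise until it is tight and the clamp bar bears down on the lid, then a little further until the next slot lines up with the groove in the end of the threaded post, without running on past that slot. Then push the keeper lever past its stiff detent into its locked notch, so that its hooked pin lies in the slot and the groove, let go and leave everything else on the counter standing where it is.

Things in the scene. Friction and masses are not known exactly. Their poses are not given: they have to be found in the camera images.
- stand: Grey fixed stand, base 150 x 200 mm. Origin on the table, straight under the centre of the cassette lid; x points away from the robot at yaw 0 (up the slope), y to the left. A steel cassette lies on it, tilted 0.5 rad (28.6 deg) about y, so that its lid faces up and back towards the robot.
- cassette: Steel cassette, 130 (x) x 140 (y) x 24 mm, fixed on the stand. Origin at the centre of the lid's top face, 85 mm above the table; x up the slope, y left, z square to the lid (0.5 rad from vertical). A flat clamp bar, 26 (x) x 126 (y) mm, lies across the lid under the nut, its top 12 mm above the lid; it sinks about 2.5 mm onto the lid as the nut gets tight.
- nut_grip (a point): Point on the nut's axis, 33 mm above the lid, at a good height to grip. Steel castle nut, 40 mm across flats; hexagon from 14 to 40 mm above the lid, castellations (within 20 mm of the axis) from 40 to 50 mm. Six 9 mm slots, one over the middle of each flat. Axes turn with the nut: z out of the lid, x through a slot and square to two flats, as are the directions 60 and 120 deg from x.
- post_top (a point): End of the fixed threaded post in the middle of the nut, 55 mm above the lid, on the nut's axis. The post is 13 mm thick and its end has a 6 mm wide groove across it, along the cassette's x.
- nut (a joint): Turn of the nut, rad, growing clockwise seen from outside (tightening). A slot meets the groove at every multiple of 1.047 (60 deg); at 0 and 1.047 the nut is still loose (0.3 N m). It stiffens at about 1.6, where the bar starts to bear, and takes about 0.5 N m at 2.094, the slot to stop at, right within 0.1. It stays where it is left. Beyond 2.35 it is overtightened; stop at 2.6.
- lever_post (a point): Point on the axis of the lever's upright round grip post, 72 mm above the lid plane, 14 mm below its top. Steel, 14 mm in diameter, square to the lid, free from 50 to 86 mm above the lid plane, at the end of the lever's 60 mm handle on the left of the cassette. Seen from the pivot it lies 2.071 rad from the cassette's x towards y with the lever at 0, 1.071 rad with it at 1.
- lever_pivot (a point): Pivot of the keeper lever, 45 mm above the lid plane, at x 15 mm, y 78 mm in the cassette's frame, whose axes it has. The lever is 8 to 12 mm thick, at 38 to 50 mm above the lid plane, and swings parallel to the lid about this point.
- lever_pin (a point): Tip of the lever's hooked pin, 4 mm thick, 45 mm above the lid plane, at the lever's end opposite to the handle. In the lever's last 0.2 rad it enters the nut's uppermost slot from up the slope and then the groove of the post; if no slot is lined up it jams on a castellation.
- lever (a joint): Swing of the keeper lever, rad, about its pivot, growing clockwise seen from outside: the grip post moves up the slope, away from the robot. Open and easy near 0; the detent, at 0.4 to 0.7, takes about 0.4 N m, 6 to 7 N at the grip post; past it the lever snaps into its locked notch against the stop at 1.0.
- tweezers: Chrome tweezers lying flat, 137 mm long, 8 mm high; origin under the middle, length along x. Bystander, loose: leave it.
- dish: Blue plastic ligature dish, 64 mm across, 22 mm high; origin under its centre. Bystander, loose: leave it.
- bandseater: Stainless band seater lying flat, 145 mm long, 11 mm thick; origin under the middle, length along x. Bystander, loose: leave it.
- organizer: Clear acrylic bracket organizer, 130 (x) x 85 x 40 mm high; origin under its centre. Bystander, loose: leave it.
- primer: Small white bottle, 38 mm across, 75 mm high; origin under its centre. Bystander, loose: leave it.
- pump: Tall grey bottle, 56 mm across, 200 mm high; origin under its centre. Bystander, loose: leave it.
- gauge: Upright aluminium bracket gauge with a cross head, 32 mm across, 51 mm high; origin under its centre. Bystander, loose: leave it.

How it is judged:
By the outcome, as a careful person would: the job done as asked, in the order asked, and still so for the second after the job is handed in, with the robot touching nothing.
It also fails if it takes over 58 s, if anything falls off the work surface, if the arm or the gripper's body presses on something with over 40 N, if the wrist force passes 120 N, or if a joint passes its speed limit or range.

## Working session

There is one attempt and no reset: what is moved stays moved. The work goes in short steps, Python scripts to look and compute and a shell command to move; the robot and the scene stay as the last step left them, time stands still between calls to the robot, and variables do not carry over. Pictures are saved under pics/ and viewed, and the job is handed in when it is done.

```bash
ls -la; mkdir -p pics; python3 - <<'E'
from plant import manip, vision
import cv2
print(manip.state(), manip.hold_point_z)
for n in ["scene","top","wrist"]:
    p,d=vision.read_camera(n); cv2.imwrite(f"pics/{n}0.png",p[:,:,::-1])
    import numpy as np; np.save(f"{n}0_d.npy",d); np.save(f"{n}0_p.npy",p)
    print(n,vision.calibration(n))
E
```

```text
total 12
drwxr-xr-x  3 agent agent 4096 Dec  6 14:51 .
drwxr-xr-x 23 root  root  4096 Dec  6 14:51 ..
drwxr-xr-x  2 agent agent 4096 Dec  6 14:51 pics
{'clock': 0.0, 'joints': array([-1.28279304,  0.62929661,  0.03845335,  1.5183228 , -0.02699399,
        0.99633067, -0.01995269]), 'joint_vel': array([ 0.00039729,  0.00129965, -0.00156751,  0.00016273, -0.00156062,
        0.00045606,  0.00025354]), 'joint_efforts': array([ 1.10617155e-03, -5.49705005e+01,  1.14357010e+00, -1.86628103e+01,
       -5.23044867e-02,  2.37196841e-02,  1.64278099e-04]), 'eef_pos': array([0.22495813, 0.60913431, 0.2046009 ]), 'orientation': array([-3.13975379e+00,  3.26245592e-05,  2.78783178e+00]), 'force': array([-0.33261614, -0.23720323, -0.30025453]), 'torque': array([-0.00353104, -0.05072282,  0.06799117]), 'finger_gap': 0.09419617752269618} 0.0188
scene {'intrinsics': array([[446.67322444,   0.        , 318.22802912],
       [  0.        , 446.67322444, 245.2931625 ],
       [  0.        ,   0.        ,   1.        ]]), 'R': array([[-1.10172507e-01,  9.93912272e-01, -6.43519703e-04],
       [ 8.15118
[... 249 characters left out ...]
, 500.80713667, 241.86886774],
       [  0.        ,   0.        ,   1.        ]]), 'R': array([[ 1.78204362e-03, -9.99811653e-01, -1.93256867e-02],
       [-9.90177255e-01,  9.37650870e-04, -1.39814609e-01],
       [ 1.39806396e-01,  1.93850112e-02, -9.89989087e-01]]), 't': array([0.00914419, 0.55025039, 0.88576894])}
wrist {'intrinsics': array([[371.64829954,   0.        , 323.33398137],
       [  0.        , 371.64829954, 238.8382917 ],
       [  0.        ,   0.        ,   1.        ]]), 'R': array([[ 0.34556279,  0.93839506, -0.00103589],
       [ 0.91006102, -0.33485919,  0.24425041],
       [ 0.22885649, -0.08534658, -0.96971164]]), 't': array([-0.65101456, -0.02650769,  0.38981846])}
```

View pics/scene0.png

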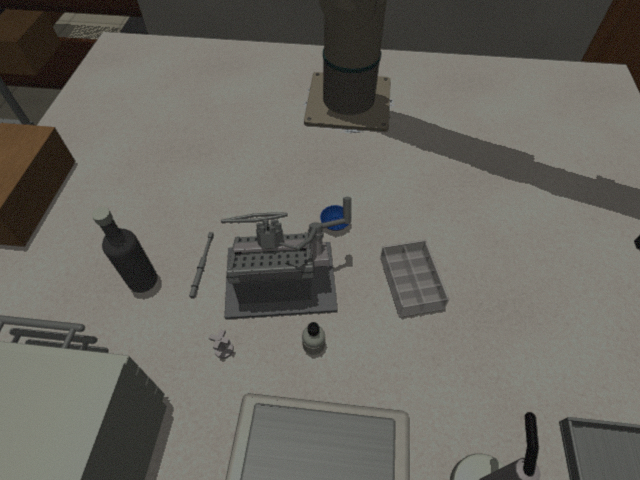

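View pics/top0.png

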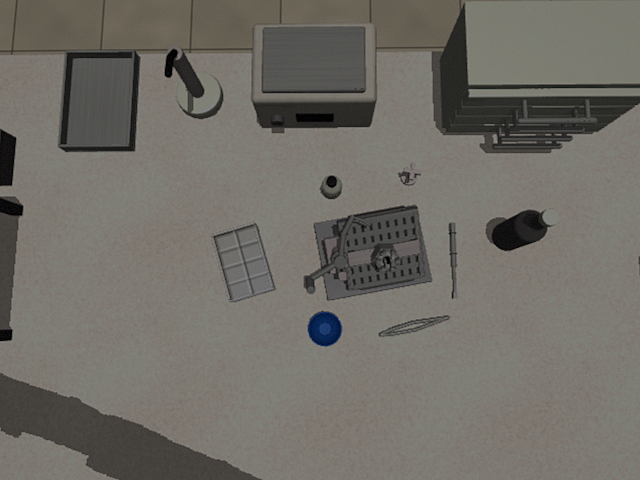

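View pics/wrist0.png

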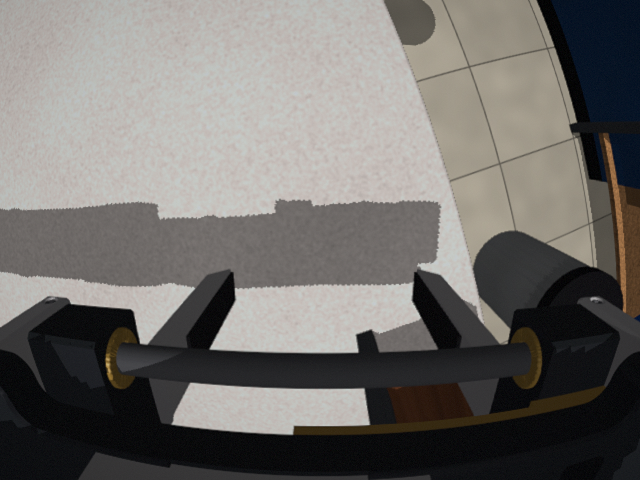

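```bash
python3 - <<'E'
import numpy as np,cv2
p=np.load("top0_p.npy")[195:310,290:450]; c=cv2.resize(p,None,fx=5,fy=5,interpolation=cv2.INTER_CUBIC)
c=cv2.convertScaleAbs(c,alpha=1.6); cv2.imwrite("pics/topcrop.png",c[:,:,::-1])
p=np.load("scene0_p.npy")[185:325,210:370]; c=cv2.resize(p,None,fx=4,fy=4,interpolation=cv2.INTER_CUBIC)
c=cv2.convertScaleAbs(c,alpha=1.6); cv2.imwrite("pics/scenecrop.png",c[:,:,::-1])
E
```

```text
(no output)
```

View pics/topcrop.png

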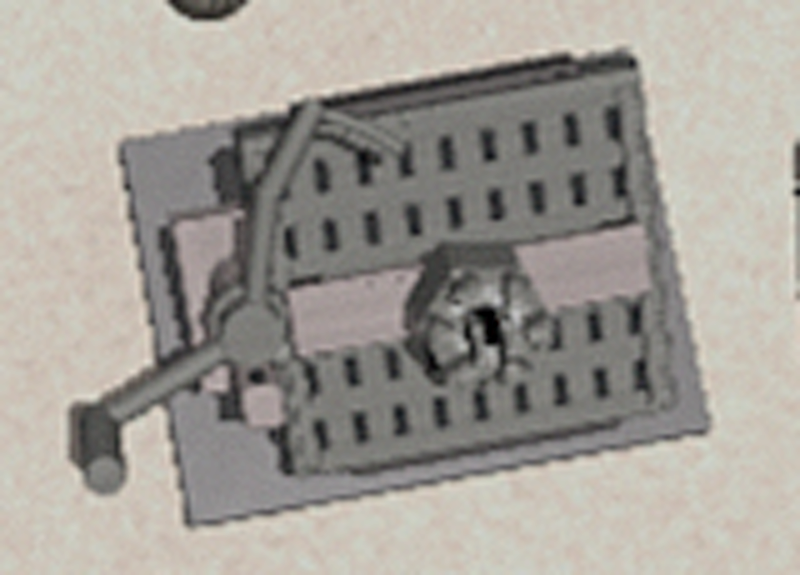

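View pics/scenecrop.png

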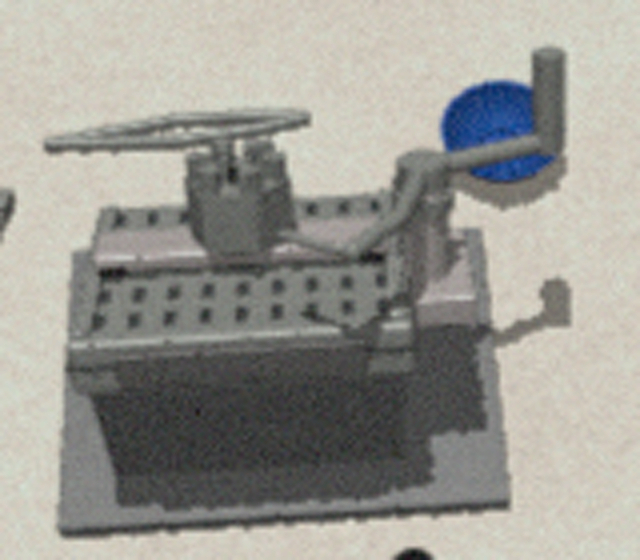

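```bash
cat > h.py <<'E'
import numpy as np, cv2
from scipy.spatial.transform import Rotation as Rot
def cloud(d,C):
    K=C["intrinsics"];v,u=np.mgrid[0:480,0:640]
    X=np.stack([(u-K[0,2])/K[0,0]*d,(v-K[1,2])/K[1,1]*d,d],-1)
    return (X-C["t"])@C["R"]
def ray(u,v,C,fish=False):
    K=C["intrinsics"];x=np.array([(u-K[0,2])/K[0,0],(v-K[1,2])/K[1,1],1.])
    if fish:
        r=np.hypot(x[0],x[1]); x=np.array([x[0]/r*np.sin(r),x[1]/r*np.sin(r),np.cos(r)]) if r>1e-9 else np.array([0,0,1.])
    o=-C["R"].T@C["t"]; return o,C["R"].T@x
def onplane(u,v,C,p0,n,fish=False):
    o,r=ray(u,v,C,fish); return o+r*np.dot(np.asarray(p0)-o,n)/np.dot(r,n)
def proj(X,C,fish=False):
    K=C["intrinsics"];x=np.atleast_2d(X)@C["R"].T+C["t"]
    if fish:
        rr=np.hypot(x[:,0],x[:,1]);th=np.arctan2(rr,x[:,2]);q=x[:,:2]/np.maximum(rr,1e-12)[:,None]*th[:,None]
    else: q=x[:,:2]/x[:,2:]
    return q*[K[0,0],K[1,1]]+[K[0,2],K[1,2]]
E
python3 - <<'E'
from h import *
from plant import vision
Ct=vision.calibration("top");Cs=vision.calibration("scene")
d=np.load("top0_d.npy");P=cloud(d,Ct)
z0=np.array([0,0,1.])
for n,(u,v) in dict(TL=(314.1,223.7),BL=(328,299.5),BR=(431.6,281.4)).items():
    print(n,onplane(u,v,Ct,[0,0,.006],z0).round(4))
a,b,c=[onplane(u,v,Ct,[0,0,.006],z0) for u,v in [(314.1,223.7),(328,299.5),(431.6,281.4)]]
print(np.linalg.norm(a-b),np.linalg.norm(b-c))
# base z
print("base z",P[285:292,330:336,2].round(3)[0],P[270,425:431,2])
# lid plane points
m=(P[...,2]>.04)&(P[...,2]<.14);reg=np.zeros_like(m);reg[205:295,340:432]=1;m&=reg
Q=P[m]
rng=np.random.default_rng(0);best=0
for i in range(500):
    s=Q[rng.choice(len(Q),3)];n=np.cross(s[1]-s[0],s[2]-s[0]);n/=np.linalg.norm(n)+1e-12
    if n[2]<0:n=-n
    if abs(n[2]-np.cos(.5))>.05: continue
    k=np.abs((Q-s[0])@n)<.002
    if k.sum()>best:best=k.sum();bk=k
q=Q[bk];c=q.mean(0);n=np.linalg.svd(q-c)[2][2];n*=np.sign(n[2])
print("plane",best,len(Q),c,n,"tilt",np.arccos(n[2]),"yaw",np.arctan2(-n[1],-n[0]))
np.save("lid.npy",np.array([c,n]))
E
```

```text
TL [0.5902 0.0215 0.006 ]
BL [ 0.4454 -0.0052  0.006 ]
BR [ 0.4795 -0.2003  0.006 ]
0.14720950098734698 0.19802462249097263
base z [0.008 0.009 0.011 0.013 0.009 0.01 ] [0.00959818 0.00662693 0.01005839 0.00468076 0.00826573 0.00903989]
plane 2976 5854 [ 0.53280333 -0.10218019  0.08722434] [-0.47174582 -0.07935624  0.87815629] tilt 0.49880198346574744 yaw 0.16665791593568882
```

```bash
python3 - <<'E'
from h import *
from plant import vision
c,n=np.load("lid.npy");yaw=.173
for cam in ["top","scene"]:
    C=vision.calibration(cam);P=cloud(np.load(cam+"0_d.npy"),C)
    R=Rot.from_euler("zy",[yaw,-.5]).as_matrix()  # cassette axes: tilt about y so z leans back
    L=(P-[.535,-.09,.085])@R
    near=(np.abs(L[...,0])<.1)&(np.abs(L[...,1])<.17)&(P[...,2]>.03)&(P[...,2]<.25)
    q=L[near]
    h=np.histogram(q[:,2],np.arange(-.03,.1,.004));print(cam,list(zip((h[1][:-1]*1e3).round(),h[0])))
    lid=near&(np.abs(L[...,2]-.001)<.004)
    k=L[lid];print("lid z",k[:,2].mean())
    print("x pct",np.percentile(k[:,0],[0.5,2,98,99.5]),"y",np.percentile(k[:,1],[.5,2,98,99.5]))
    print("hist y",np.histogram(k[:,1],np.arange(-.1,.1,.004))[0]); print("hist x",np.histogram(k[:,0],np.arange(-.1,.1,.004))[0])
    nut=near&(L[...,2]>.04)&(np.abs(L[...,1])<.035)&(np.abs(L[...,0])<.05); k=L[nut];print("nut top",len(k),k.mean(0),k.min(0),k.max(0))
    hi=near&(L[...,2]>.055)&(L[...,1]>.06);k=L[hi];print("post",len(k),k.mean(0),k.min(0),k.max(0))
E
```

```text
top [(np.float64(-30.0), np.int64(0)), (np.float64(-26.0), np.int64(1)), (np.float64(-22.0), np.int64(5)), (np.float64(-18.0), np.int64(21)), (np.float64(-14.0), np.int64(47)), (np.float64(-10.0), np.int64(86)), (np.float64(-6.0), np.int64(499)), (np.float64(-2.0), np.int64(1461)), (np.float64(2.0), np.int64(1309)), (np.float64(6.0), np.int64(1138)), (np.float64(10.0), np.int64(410)), (np.float64(14.0), np.int64(173)), (np.float64(18.0), np.int64(238)), (np.float64(22.0), np.int64(40)), (np.float64(26.0), np.int64(38)), (np.float64(30.0), np.int64(32)), (np.float64(34.0), np.int64(19)), (np.float64(38.0), np.int64(88)), (np.float64(42.0), np.int64(268)), (np.float64(46.0), np.int64(123)), (np.float64(50.0), np.int64(182)), (np.float64(54.0), np.int64(247)), (np.float64(58.0), np.int64(269)), (np.float64(62.0), np.int64(40)), (np.float64(66.0), np.int64(10)), (np.float64(70.0), np.int64(9)), (np.float64(74.0), np.int64(10)), (np.float64(78.0), np.int64(6)), (np.float64(82.0), np.int64(10)), (np.float64(86.0), np.int64(7)), (np.float64(90.0), np.int64(11)), (np.float64(94.0), np.int64(
[... 1955 characters left out ...]
465 -0.06381985  0.06143983  0.06282947] y [-0.07427681 -0.07274941  0.07801294  0.08510811]
hist y [ 0  0  0  0  0  0 38 51 20 16 23 42 44 52 59 58 43 49 47 49 47 51 50 53
 48 59 42 66 56 72 63 64 50 55 38 31 13 13  7 17 18 13 19 15 14 12 13  1
  0]
hist x [  0   0   0   0   0   0   0   8  21  29  22  26  21  24   5   1   0   3
   3   0   1   1   0  14  62  96  78  62  66  70  72  73 131  79  74  72
  77  67 134 141  58   0   0   0   0   0   0   0   0]
nut top 305 [-0.0036425  -0.01163992  0.04669001] [-0.02908322 -0.03255267  0.04005392] [0.01463875 0.00945917 0.05658941]
post 359 [-0.00561555  0.10506592  0.0704523 ] [-0.02048319  0.06015279  0.05502041] [0.03328367 0.12683823 0.09902622]
```

```bash
cat >> h.py <<'E'
YAW=.173
def Rc(yaw=None): return Rot.from_euler("zy",[YAW if yaw is None else yaw,-.5]).as_matrix().copy()
E
python3 - <<'E'
from h import *
from plant import vision,manip
Ct=vision.calibration("top");Cs=vision.calibration("scene");Cw=vision.calibration("wrist")
R=Rot.from_euler("zy",[.173,-.5]).as_matrix()
print("R@z",R[:,2])
lid0=np.array([.535,-.09,.085])+R[:,2]*.001
a=onplane(387,259,Ct,lid0+R[:,2]*.053,R[:,2]);b=onplane(268,224.5,Cs,lid0+R[:,2]*.055,R[:,2])
print(a,b,(a-lid0)@R,(b-lid0)@R)
s=manip.state();Rt=Rot.from_euler("xyz",s["orientation"]).as_matrix()
o=-Cw["R"].T@Cw["t"];print("cam in tool",Rt.T@(o-s["eef_pos"]),"axis",Rt.T@Cw["R"].T)
E
```

```text
R@z [-0.47942554  0.          0.87758256]
[ 0.50849466 -0.10275053  0.13205274] [ 0.51642914 -0.10228266  0.13866636] [-0.00288671 -0.0124393   0.053     ] [ 0.00717646 -0.01372285  0.055     ]
cam in tool [ 0.07009398  0.00158415 -0.17903825] axis [[ 9.35420911e-04 -9.69719815e-01 -2.44218356e-01]
 [ 9.99999485e-01  8.11191715e-04  6.09257024e-04]
 [-3.92700702e-04 -2.44218800e-01  9.69720075e-01]]
```

```bash
sed -i 's/"zy"/"ZY"/' h.py; python3 - <<'E'
from h import *
from plant import vision,manip
R=Rc();print(R[:,2])
o0=np.array([.535,-.09,.085])
for cam in ["top","scene"]:
    C=vision.calibration(cam);P=cloud(np.load(cam+"0_d.npy"),C)
    L=(P-o0)@R
    near=(np.abs(L[...,0])<.1)&(np.abs(L[...,1])<.17)&(P[...,2]>.03)&(P[...,2]<.25)
    q=L[near]
    lid=near&(np.abs(L[...,2])<.006)&(np.abs(L[...,1])<.08)
    k=L[lid];print(cam,"lid z",np.median(k[:,2]))
    print("hist y",np.histogram(k[:,1],np.arange(-.1,.1,.004))[0]); print("hist x",np.histogram(k[:,0],np.arange(-.1,.1,.004))[0])
    nut=near&(L[...,2]>.038)&(np.abs(L[...,1])<.05)&(np.abs(L[...,0])<.05); k=L[nut];print("nut top",len(k),np.percentile(k,[2,50,98],axis=0).round(4))
    hi=near&(L[...,2]>.06)&(L[...,1]>.06);k=L[hi];print("post",len(k),np.percentile(k,[2,50,98],axis=0).round(4))
    for u,v,h in ([(387,259,.055),(311,289.5,.086),(341,261.5,.05)] if cam=="top" else [(268,224.5,.055),(347,198,.086)]):
        print(u,v,((onplane(u,v,C,o0+R[:,2]*h,R[:,2])-o0)@R).round(4))
E
```

```text
[-0.47226905 -0.08252752  0.87758256]
top lid z 0.003522398352302016
hist y [  0   0   0   0   0 112  54  90 125 121 124 128 136 128 128 120 122 109
  99  99  98 107  98  95  95 112 126 121 121 117 117 126 122 113 107  94
  94  64  38  75  31  25  23  28  50   0   0   0   0]
hist x [  0   0   0   0   0  15  82 108 145 134 140 133 138 113 102 106  90 104
  75   8   4   5   3   3   5  26 132 152 158 164 183 173 176 145 146 155
 139 150 156 199 125   0   0   0   0   0   0   0   0]
nut top 517 [[-0.0254 -0.0287  0.0398]
 [-0.0049 -0.0097  0.0468]
 [ 0.0128  0.0103  0.0595]]
post 117 [[-0.0214  0.1165  0.0613]
 [-0.0125  0.1228  0.0856]
 [-0.0096  0.1295  0.0922]]
387 259 [-0.0022 -0.008   0.055 ]
311 289.5 [-0.0182  0.1231  0.086 ]
341 261.5 [0.0053 0.0672 0.05  ]
scene lid z 0.0015449048920297337
hist y [ 0  0  0  0  0 39 64 71 66 64 68 67 67 72 68 67 55 58 59 54 56 56 60 52
 60 52 60 48 76 59 77 70 63 76 61 68 67 64 68 69 34 26 25 24 25  0  0  0
  0]
hist x [  0   0   0   0   0   0   0  15  42  48  40  44  44  40  10   2   1   4
   2   5   4   5   3  21  61  93  92 100 124 105 105 112 128  89  99 105
 104 108 216 231 133   0   0   0   0   0   0   0   0]
nut top 357 [[-0.0252 -0.0286  0.0384]
 [-0.0012 -0.0093  0.0461]
 [ 0.0136  0.0113  0.0564]]
post 152 [[-0.0195  0.1173  0.0611]
 [-0.0124  0.1235  0.076 ]
 [-0.0089  0.131   0.0883]]
268 224.5 [ 0.0035 -0.0093  0.055 ]
347 198 [-0.0199  0.1246  0.086 ]
```

```bash
cat >> h.py <<'E'
O=np.array([.535,-.09,.085])+Rc()@[-.006,-.009,.003]
def tgt(x,y,h,phi):
    "TCP pose: cassette x,y, height over lid; phi turn about tool z from nominal (tool y = cassette x)"
    R=Rc(); Rn=np.stack([R[:,1],R[:,0],-R[:,2]],1)
    return O+R@[x,y,h], Rn@Rot.from_rotvec([0,0,phi]).as_matrix()
def rel(p,Rt):
    from plant import manip
    s=manip.state();Rs=Rot.from_euler("xyz",s["orientation"]).as_matrix()
    d=Rs.T@(p-s["eef_pos"])*100; w=Rot.from_matrix(Rs.T@Rt).as_rotvec()
    print("rel cm",d.round(2),"rotvec",w.round(3),"deg",np.degrees(np.linalg.norm(w)).round(1));return d,w
def where():
    from plant import manip
    s=manip.state();Rs=Rot.from_euler("xyz",s["orientation"]).as_matrix();R=Rc()
    L=R.T@(s["eef_pos"]-O); Rn=np.stack([R[:,1],R[:,0],-R[:,2]],1); w=Rot.from_matrix(Rn.T@Rs).as_rotvec()
    print("t",round(s["clock"],2),"cass mm",(L*1e3).round(1),"rotvec",w.round(3),"F",(R.T@s["force"]).round(1),"T",(R.T@s["torque"]).round(2),"gap",round(s["finger_gap"]*1e3,1),"j",s["joints"].round(2))
E
python3 - <<'E'
from h import *
print(O); where()
p,R=tgt(0,0,.15,-1.05);print(p);rel(p,R)
E
```

```text
[ 0.52994554 -0.10001963  0.08475619]
t 0.15 cass mm [-98.9 751.2 190.8] rotvec [ 0.455  0.26  -1.022] F [-0.1  0.3 -0.5] T [-0.06 -0.01  0.01] gap 93.8 j [-1.28  0.63  0.04  1.52 -0.03  1.   -0.02]
[ 0.45910518 -0.11239876  0.21639358]
rel cm [-46.96 -59.59  -1.07] rotvec [-0.251 -0.433 -0.006] deg 28.7
```

```bash
python3 -m creep '[[[-23.5,-29.8,-3],[-0.125,-0.216,0]],[[-23.5,-29.8,-3],[-0.125,-0.216,0]],[[-23.5,-29.8,-3],[-0.125,-0.216,0]],[[-23.5,-29.8,-3],[-0.125,-0.216,0]],[[-23.5,-29.8,-3],[-0.125,-0.216,0]],[[-23.5,-29.8,-3],[-0.125,-0.216,0]],[[-23.5,-29.8,-3],[-0.125,-0.216,0]],[[-23.5,-29.8,-3],[-0.125,-0.216,0]],[[-23.5,-29.8,-3],[-0.125,-0.216,0]],[[-23.5,-29.8,-3],[-0.125,-0.216,0]]]'; python3 - <<'E'
from h import *
where(); rel(*tgt(0,0,.15,-1.05))
E
```

```text
clock: 0.98
eef_pos: [0.343, 0.2413, 0.2355]
orientation: [3.018, 0.215, 2.766]
force: [-1.1, -0.1, 0.1]
finger_gap: 0.0939
t 0.98 cass mm [-37.8 368.4 192.5] rotvec [ 0.232  0.126 -1.031] F [-0.9  0.1  0.6] T [-0.06  0.24  0.02] gap 93.9 j [-1.04  0.16  0.26  2.27  0.21  0.52  0.25]
rel cm [-22.84 -29.27   3.36] rotvec [-0.132 -0.215 -0.014] deg 14.5
```

```bash
python3 -m creep '[[[-22.8,-29.3,3],[-0.13,-0.215,-0.01]],[[-22.8,-29.3,3],[-0.13,-0.215,-0.01]],[[-22.8,-29.3,3],[-0.13,-0.215,-0.01]],[[-22.8,-29.3,3],[-0.13,-0.215,-0.01]],[[-22.8,-29.3,3],[-0.13,-0.215,-0.01]],[[-22.8,-29.3,3],[-0.13,-0.215,-0.01]],[[-22.8,-29.3,3],[-0.13,-0.215,-0.01]],[[-22.8,-29.3,3],[-0.13,-0.215,-0.01]],[[-22.8,-29.3,3],[-0.13,-0.215,-0.01]],[[-22.8,-29.3,3],[-0.13,-0.215,-0.01]]]'; python3 - <<'E'
from h import *
where(); rel(*tgt(0,0,.15,-1.05))
E
```

```text
clock: 1.82
eef_pos: [0.4138, 0.1216, 0.2366]
orientation: [2.899, 0.406, 2.749]
force: [0.4, 1.1, 0.1]
finger_gap: 0.0941
t 1.82 cass mm [  5.8 238.3 169.9] rotvec [ 0.029  0.014 -1.056] F [ 0.6  1.  -0.2] T [0.02 0.42 0.02] gap 94.1 j [ 0.    0.12 -0.52  2.46  1.02  0.24 -0.23]
rel cm [-11.28 -21.     2.06] rotvec [-0.017 -0.025  0.006] deg 1.8
```

```bash
python3 - <<'E'
from h import *
rel(*tgt(0,0,.12,-1.05))
E
python3 -m creep '[[[-11.3,-21,5],[-0.017,-0.025,0]],[[-11.3,-21,5],[-0.017,-0.025,0]],[[-11.3,-21,5],[-0.017,-0.025,0]],[[-11.3,-21,5],[-0.017,-0.025,0]],[[-11.3,-21,5],[-0.017,-0.025,0]]]'; python3 - <<'E'
from h import *
where(); rel(*tgt(0,0,.12,-1.05))
E
```

```text
rel cm [-11.35 -20.95   5.06] rotvec [-0.017 -0.025  0.006] deg 1.8
clock: 2.23
eef_pos: [0.44, 0.0426, 0.2186]
orientation: [2.902, 0.41, 2.756]
force: [0.3, -0.0, -1.2]
finger_gap: 0.094
t 2.23 cass mm [  8.  155.9 148.1] rotvec [ 0.028  0.011 -1.063] F [-0.3 -0.1 -1.2] T [-0.04  0.45  0.01] gap 94.0 j [ 0.75  0.29 -1.12  2.47  1.38  0.32 -0.35]
rel cm [ -6.95 -13.96   2.91] rotvec [-0.018 -0.023  0.013] deg 1.8
```

```bash
python3 - <<'E'
from h import *
rel(*tgt(0.10,0.06,.17,-1.05))
E
```

```text
rel cm [-12.66  -3.95  -2.41] rotvec [-0.018 -0.023  0.013] deg 1.8
```

```bash
python3 -m creep '[[[-12.7,-4,-2.4],[-0.018,-0.023,0]],[[-12.7,-4,-2.4],[-0.018,-0.023,0]],[[-12.7,-4,-2.4],[-0.018,-0.023,0]],[[-12.7,-4,-2.4],[-0.018,-0.023,0]],[[-12.7,-4,-2.4],[-0.018,-0.023,0]]]'; python3 - <<'E'
from h import *
where(); rel(*tgt(0.03,0.0,.10,-1.05))
E
```

```text
clock: 2.65
eef_pos: [0.523, -0.039, 0.2791]
orientation: [2.884, 0.429, 2.749]
force: [-0.3, 0.3, -0.3]
finger_gap: 0.0937
t 2.65 cass mm [ 96.4  61.3 168.8] rotvec [ 4.000e-03  1.000e-03 -1.062e+00] F [-0.4  0.3 -0.2] T [-0.    0.43  0.  ] gap 93.7 j [ 1.07  0.34 -1.22  2.2   0.72  0.39  0.58]
rel cm [ 2.79 -8.57  6.91] rotvec [-0.002 -0.003  0.012] deg 0.7
```

```bash
python3 - <<'E'
from plant import vision
import cv2
a,_=vision.read_camera("scene");b,_=vision.read_camera("wrist")
cv2.imwrite("pics/s1.png",a[:,:,::-1]);cv2.imwrite("pics/w1.png",cv2.convertScaleAbs(b[:,:,::-1],alpha=1.5))
E
```

```text
(no output)
```

View pics/s1.png

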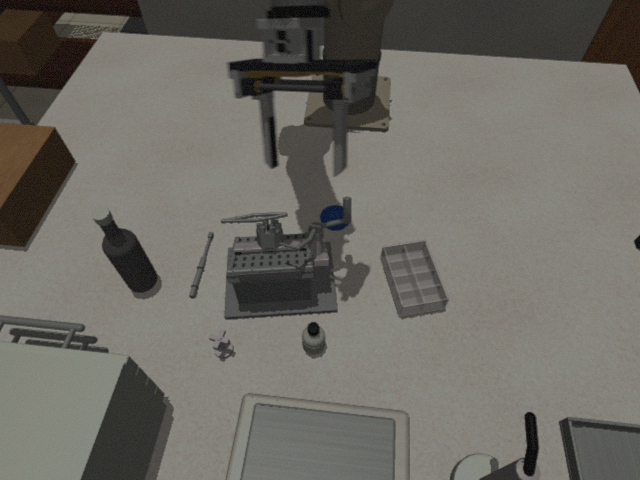

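View pics/w1.png

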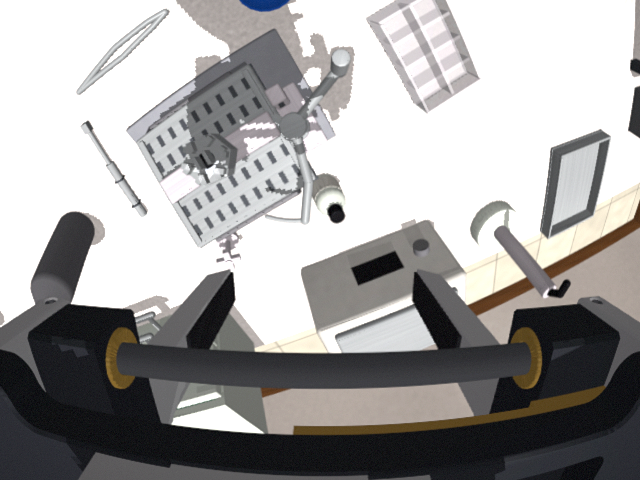

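```bash
cat > shot.py <<'E'
import sys
from h import *
from plant import vision
n=sys.argv[1]; x0,y0,x1,y1=map(int,sys.argv[2:6]); al=float(sys.argv[6])
C=vision.calibration("wrist");p,d=vision.read_camera("wrist");np.savez(n,p=p,d=d,**{k:C[k] for k in C})
s=min(800/(x1-x0),600/(y1-y0)); c=cv2.resize(p[y0:y1,x0:x1],None,fx=s,fy=s,interpolation=cv2.INTER_CUBIC)
cv2.imwrite(f"pics/{n}.png",cv2.convertScaleAbs(c,alpha=al)[:,:,::-1]);print("scale",s)
R=Rc()
for nm,q in dict(post=(0,0,.055),pivot=(.015,.078,.05),lp=(-.0137,.1306,.086),c1=(-.065,.07,0),c2=(-.065,-.07,0),c3=(.065,-.07,0)).items(): print(nm,proj(O+R@q,C,True).round(1))
E
python3 shot.py w2 110 20 370 215 1.0
```

```text
scale 3.076923076923077
post [[198.2 164.2]]
pivot [[290.1 129.6]]
lp [[331.   56.4]]
c1 [[245.8  65.2]]
c2 [[131.5 144.3]]
c3 [[194.9 252.5]]
```

View pics/w2.png

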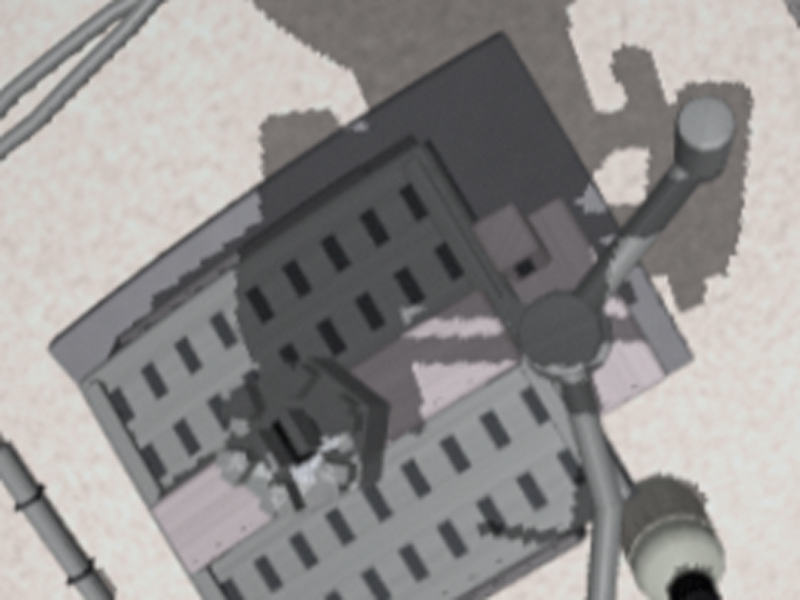

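```bash
python3 - <<'E'
from h import *
C=dict(np.load("w2.npz"));R=Rc()
f=lambda u,v:(110+u/3.0769,20+v/3.0769)
for n,u,v,h in [("nutpost",293,440,.055),("pivot",563,328,.05),("leverpost",706,125,.086),("c1",418,143,0),("c2",90,385,0),("groove a",273,420,.055),("groove b",313,460,.055)]:
    print(n,((onplane(*f(u,v),C,O+R[:,2]*h,R[:,2],True)-O)@R*1e3).round(1))
E
```

```text
nutpost [ 2.4  5.6 55. ]
pivot [14.1 81.2 50. ]
leverpost [ -8.1 134.2  86. ]
c1 [-63.9  69.4   0. ]
c2 [-59.1 -62.7   0. ]
groove a [-5.1  3.6 55. ]
groove b [ 9.9  7.6 55. ]
```

```bash
python3 - <<'E'
from h import *
where();rel(*tgt(0.025,0.004,.095,-1.05))
E
```

```text
t 2.8 cass mm [ 98.   60.1 168.7] rotvec [ 0.002 -0.002 -1.057] F [ 0.   0.3 -0.9] T [ 0.    0.51 -0.02] gap 93.8 j [ 1.07  0.34 -1.22  2.2   0.73  0.39  0.57]
rel cm [ 3.61 -8.45  7.39] rotvec [-0.003  0.001  0.007] deg 0.5
```

```bash
python3 -m creep '[[[3.6,-8.5,7.4],[0,0,0]],[[3.6,-8.5,7.4],[0,0,0]],[[3.6,-8.5,7.4],[0,0,0]],[[3.6,-8.5,7.4],[0,0,0]],[[3.6,-8.5,7.4],[0,0,0]],[[3.6,-8.5,7.4],[0,0,0]]]'; python3 -c "
from h import *
where()"; python3 shot.py w3 110 80 510 380 1.0
```

```text
clock: 3.3
eef_pos: [0.5014, -0.0993, 0.176]
orientation: [2.886, 0.425, 2.75]
force: [-1.2, -0.2, -0.2]
finger_gap: 0.0941
t 3.3 cass mm [19.2  5.7 93.5] rotvec [ 0.007  0.005 -1.062] F [-1.2  0.1  0.4] T [0.02 0.46 0.01] gap 94.1 j [ 1.    0.52 -0.98  2.35  1.61  0.25 -0.12]
scale 2.0
post [[297.2 242. ]]
pivot [[420.2 200.9]]
lp [[495.6 118.2]]
c1 [[342.5 101.4]]
c2 [[183.2 195.9]]
c3 [[268.8 331.9]]
```

View pics/w3.png

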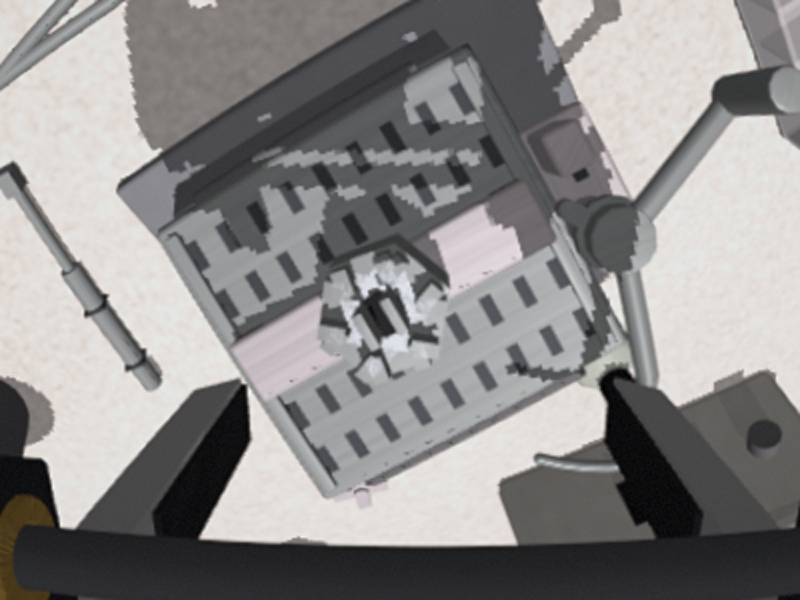

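```bash
python3 - <<'E'
from h import *
D=dict(np.load("w3.npz"));p=D["p"][190:300,245:395]
c=cv2.resize(p,None,fx=5.3,fy=5.3,interpolation=cv2.INTER_CUBIC)
cv2.imwrite("pics/w3z.png",cv2.convertScaleAbs(c,alpha=.8)[:,:,::-1])
R=Rc();f=lambda u,v:(110+u/2,80+v/2)
for n,u,v,h in [("nutpost",388,318,.055),("pivot",606,233,.05),("leverpost",790,90,.086),("c1",470,48,0),("c2",165,232,0),("c3",330,497,0)]:
    print(n,((onplane(*f(u,v),D,O+R[:,2]*h,R[:,2],True)-O)@R*1e3).round(1))
E
```

```text
nutpost [ 0.4  4.5 55. ]
pivot [10.4 75.2 50. ]
leverpost [ -8.1 134.2  86. ]
c1 [-62.4  70.6  -0. ]
c2 [-60.9 -63.3  -0. ]
c3 [ 64.7 -63.7   0. ]
```

View pics/w3z.png

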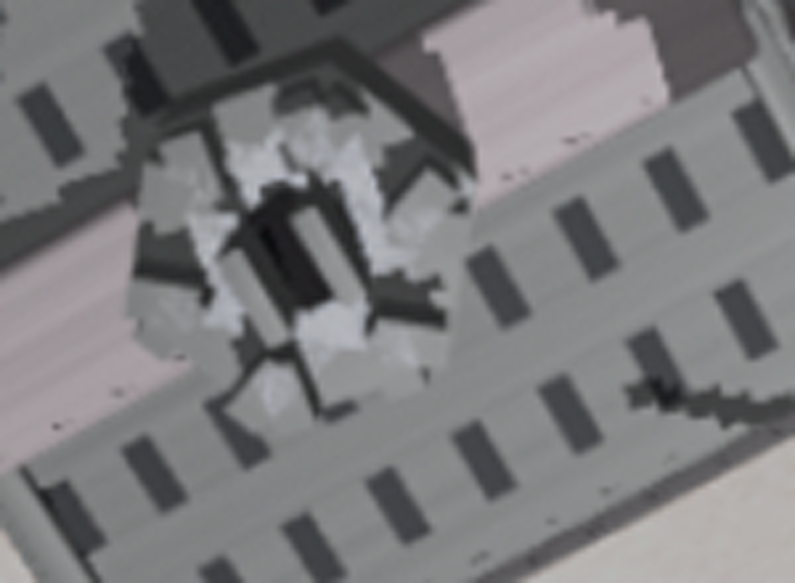

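```bash
cat >> h.py <<'E'
def fcloud(D):
    K=D["intrinsics"];v,u=np.mgrid[0:480,0:640];a=(u-K[0,2])/K[0,0];b=(v-K[1,2])/K[1,1];r=np.hypot(a,b)+1e-9
    s=np.tan(r)/r; d=np.asarray(D["d"]); X=np.stack([a*s*d,b*s*d,d],-1); return (X-D["t"])@D["R"]
def rect(D,cx,cy,h,half,n=600,o=None):
    "picture of plane h in cassette frame: x up, y left, like a look onto the lid from outside"
    R=Rc();g=np.linspace(half,-half,n);X,Y=np.meshgrid(g,g,indexing="ij")
    P=(O if o is None else o)+np.stack([cx+X,cy+Y,np.full_like(X,h)],-1).reshape(-1,3)@R.T
    uv=proj(P,D,True).reshape(n,n,2).astype(np.float32)
    return cv2.remap(np.asarray(D["p"]),uv[...,0],uv[...,1],cv2.INTER_CUBIC)
E
python3 - <<'E'
from h import *
D=dict(np.load("w3.npz"));R=Rc();L=(fcloud(D)-O)@R*1e3
v,u=np.mgrid[0:480,0:640]
m=(u>180)&(u<420)&(v>90)&(v<340)&(abs(L[...,0])<55)&(abs(L[...,1])<60)&(abs(L[...,0])>25)
q=L[m]; k=abs(q[:,2]-np.median(q[:,2]))<4;q=q[k];A=np.c_[q[:,:2],np.ones(len(q))];print(len(q),np.linalg.lstsq(A,q[:,2],rcond=None)[0],np.median(q[:,2]))
lid=(abs(L[...,2])<6)&(u>100)&(u<430)&(v>60)&(v<345);w=L[lid]
for i in(0,1): print(np.histogram(w[:,i],np.arange(-90,90,4))[0])
bar=(abs(L[...,0])<8)&(abs(L[...,1]+42)<12);print("bar z",np.median(L[bar][:,2]))
nt=(abs(L[...,0])<30)&(abs(L[...,1]-4)<30)&(L[...,2]>35);w=L[nt];print(np.percentile(w,[1,5,50,95,99],axis=0).round(1))
c=rect(D,0,.004,.05,.03);cv2.imwrite("pics/r3.png",cv2.convertScaleAbs(c,alpha=.8)[:,:,::-1])
E
```

```text
11705 [-0.00063497  0.00481329 -0.32643728] -0.3326646704945483
[   0    0    0    0    0  504  760  966  975  978  979  975  973  981
  972 1037 1091  981  806  455  115  174  210  197  112   73  416  627
  639  674  815  897  866  865  835  838  807  774  506  475    9    0
    0    0]
[136 174 174 195 188 473 622 895 793 761 748 760 765 767 748 721 658 637
 595 584 563 563 570 584 630 659 722 763 753 763 761 764 760 768 760 719
 716 738 793 794 345 117  89  73]
bar z 147.94512823736036
[[-28.9 -25.3  39. ]
 [-24.2 -22.6  41.1]
 [ -5.3   6.2 217.5]
 [ 10.   30.9 232. ]
 [ 14.9  33.4 232.6]]
```

View pics/r3.png

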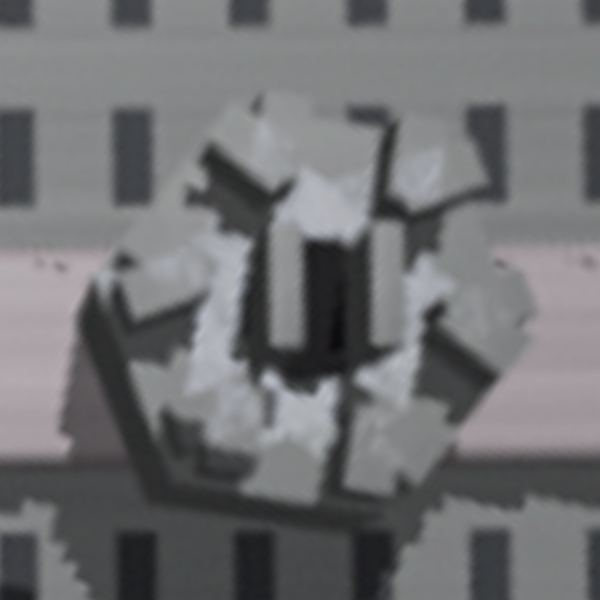

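```bash
python3 - <<'E'
from h import *
D=dict(np.load("w3.npz"));R=Rc();f=lambda u,v:(110+u/2,80+v/2)
for n,u,v,h in [("arm",640,300,.045),("arm",645,380,.045),("hook",610,465,.045),("tip",538,458,.045)]:
    print(n,((onplane(*f(u,v),D,O+R[:,2]*h,R[:,2],True)-O)@R*1e3).round(1))
where();rel(*tgt(0,.0022,.070,-.93));rel(*tgt(0,.0022,.016,-.93))
E
```

```text
arm [36.3 76.4 45. ]
arm [61.9 66.5 45. ]
hook [84.  43.1 45. ]
tip [68.8 22.6 45. ]
t 3.35 cass mm [20.9  6.4 94.2] rotvec [ 0.005  0.004 -1.062] F [0.3 0.2 1.1] T [0.03 0.44 0.01] gap 93.8 j [ 1.    0.51 -0.98  2.35  1.6   0.25 -0.11]
rel cm [ 1.61 -1.38  2.43] rotvec [-0.003 -0.006  0.132] deg 7.6
rel cm [ 1.57 -1.36  7.83] rotvec [-0.003 -0.006  0.132] deg 7.6
```

```bash
python3 -m creep '[[[0.8,-0.7,1.2],[0,0,0.066]],[[1.6,-1.4,2.4],[0,0,0.13]],[[1.6,-1.4,2.4],[0,0,0.13]],[[1.6,-1.4,2.4],[0,0,0.13]]]' 6; python3 -c "
from h import *
where();rel(*tgt(0,.0022,.016,-.93))"
```

```text
clock: 3.68
eef_pos: [0.498, -0.1036, 0.1482]
orientation: [2.83, 0.392, 2.616]
force: [0.4, 0.1, -0.4]
finger_gap: 0.0707
t 3.68 cass mm [ 2.2  2.  71. ] rotvec [ 0.003  0.003 -0.934] F [ 0.2 -0.  -0.5] T [ 0.03  0.45 -0.02] gap 70.7 j [ 1.03  0.63 -1.06  2.39  1.85  0.37 -0.46]
rel cm [ 0.17 -0.11  5.5 ] rotvec [-0.002 -0.004  0.004] deg 0.3
```

```bash
python3 -m creep '[[[0.17,-0.11,1.0],[0,0,0]],[[0.17,-0.11,1.0],[0,0,0]]]' 6; python3 shot.py w4 110 100 510 400 0.9; python3 -c "
from h import *
where()
D=dict(np.load('w4.npz'));a=rect(D,0,.002,.05,.03,400);b=rect(D,0,.002,.04,.03,400)
cv2.imwrite('pics/r4.png',cv2.convertScaleAbs(np.hstack([a,b]),alpha=.8)[:,:,::-1])"
```

```text
clock: 3.85
eef_pos: [0.5019, -0.1039, 0.1391]
orientation: [2.831, 0.395, 2.615]
force: [-0.9, 0.3, 0.5]
finger_gap: 0.0606
scale 2.0
post [[317.4 282.1]]
pivot [[450.4 217.6]]
lp [[530.3 116.6]]
c1 [[346.5 110.7]]
c2 [[183.1 237.5]]
c3 [[296.3 370.2]]
t 3.9 cass mm [ 1.3  1.2 61.6] rotvec [ 0.003 -0.    -0.935] F [ 0.6 -0.3  0.6] T [0.01 0.47 0.05] gap 60.1 j [ 1.03  0.67 -1.07  2.39  1.89  0.41 -0.5 ]
```

View pics/w4.png

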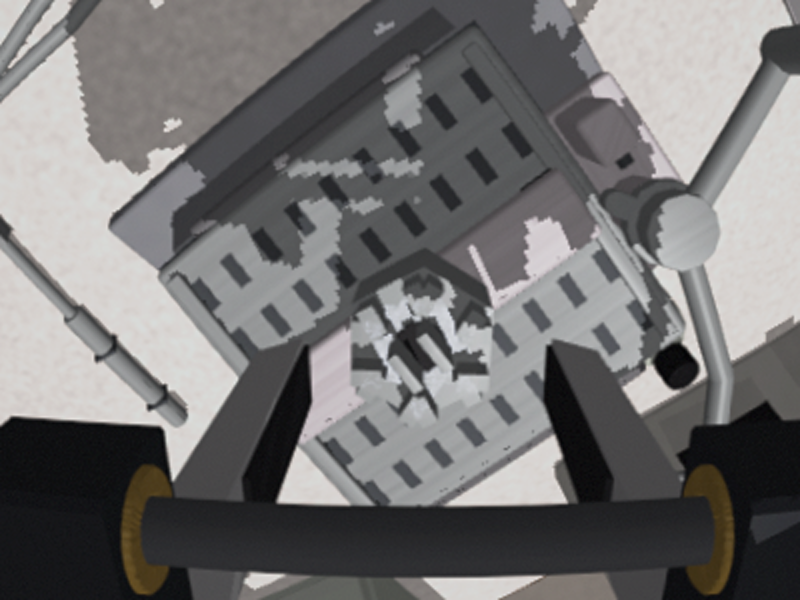

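View pics/r4.png

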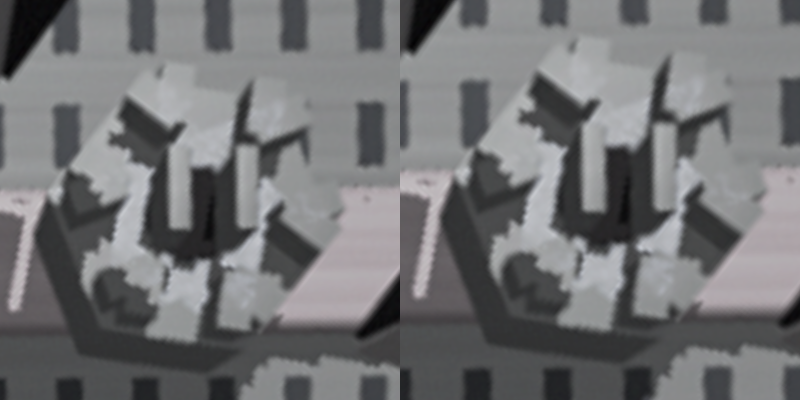

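```bash
python3 -m creep '[[[0,0,1.5],[0,0,0]],[[0,0,3],[0,0,0]],[[0,0,4.4],[0,0,0]],[[0,0,4.4],[0,0,0]],[[0,0,4.4],[0,0,0]]]' 6; python3 -c "
from h import *
where();rel(*tgt(0,.0022,.016,-.93))"
```

```text
clock: 4.32
eef_pos: [0.5221, -0.1004, 0.1004]
orientation: [2.831, 0.394, 2.614]
force: [0.7, -0.2, -0.3]
finger_gap: 0.0599
t 4.32 cass mm [ 0.7  1.  17.5] rotvec [ 0.004  0.    -0.934] F [ 0.5 -0.3 -0.6] T [0.01 0.45 0.05] gap 59.9 j [ 0.98  0.81 -1.07  2.38  2.01  0.54 -0.58]
rel cm [0.13 0.05 0.15] rotvec [-0.003 -0.002  0.004] deg 0.3
```

No contact yet; now close on the flats.

```bash
python3 -m creep '[[[0,0,0],[0,0,0]],[[0,0,0],[0,0,0]],[[0,0,0],[0,0,0]],[[0,0,0],[0,0,0]],[[0,0,0],[0,0,0]],[[0,0,0],[0,0,0]]]' 0; python3 -c "
from h import *
where()"; python3 shot.py w5 110 100 510 400 0.9
```

```text
clock: 4.82
eef_pos: [0.5218, -0.1021, 0.1003]
orientation: [2.832, 0.395, 2.611]
force: [-4.5, -2.5, 7.7]
finger_gap: 0.0399
t 4.82 cass mm [ 0.2 -0.6 17.7] rotvec [ 0.005 -0.003 -0.931] F [-0.6 -1.7  9.1] T [-0.47  0.55 -0.2 ] gap 39.9 j [ 0.98  0.81 -1.07  2.38  2.01  0.55 -0.58]
scale 2.0
post [[320.  318.6]]
pivot [[486.1 236.4]]
lp [[593.1 111.2]]
c1 [[354.6 102.4]]
c2 [[160.6 255.6]]
c3 [[295.5 405.7]]
```

View pics/w5.png

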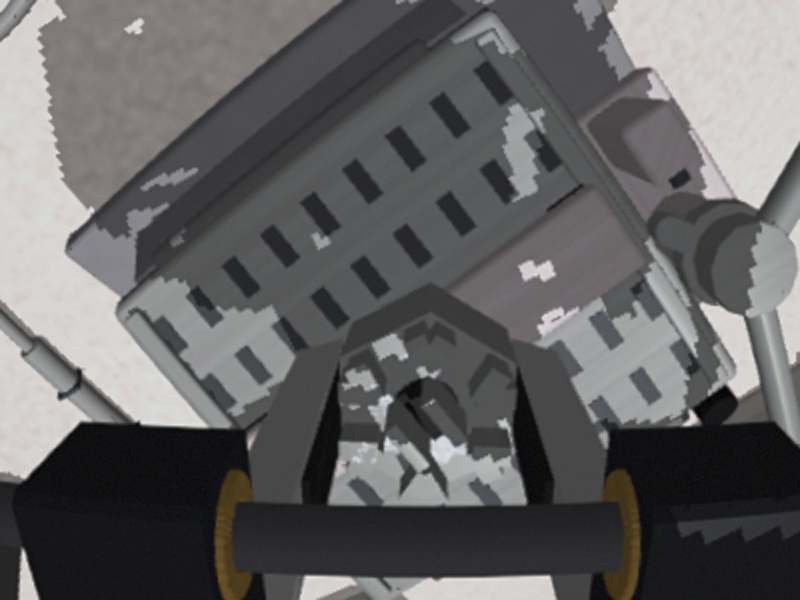

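```bash
python3 -m creep '[[[0,-0.05,0],[0,0,0.1]],[[0,-0.1,0],[0,0,0.2]],[[0,-0.1,0],[0,0,0.3]],[[0,-0.1,0],[0,0,0.4]],[[0,-0.1,0],[0,0,0.5]],[[0,-0.1,0],[0,0,0.5]]]' 0; python3 -c "
from h import *
where()"
```

```text
clock: 5.37
eef_pos: [0.5216, -0.1022, 0.1001]
orientation: [2.684, 0.202, 2.124]
force: [-4.1, -1.7, 9.3]
finger_gap: 0.0398
t 5.37 cass mm [-0.2 -0.7 17.6] rotvec [ 0.003 -0.003 -0.428] F [ 0.7 -1.  10.3] T [-0.32  0.58 -0.22] gap 39.8 j [ 1.03  0.87 -1.17  2.38  1.94  0.63 -1.01]
```

```bash
python3 -m creep '[[[0,0,0],[0,0,0.1]],[[0,0,0],[0,0,0.2]],[[0,0,0],[0,0,0.3]],[[0,0,0],[0,0,0.4]],[[0,0,0],[0,0,0.5]]]' 0; python3 -c "
from h import *
where()"
```

```text
clock: 5.78
eef_pos: [0.5213, -0.1021, 0.0999]
orientation: [2.645, -0.031, 1.68]
force: [-4.1, -2.7, 5.9]
finger_gap: 0.0399
t 5.78 cass mm [-0.5 -0.5 17.6] rotvec [ 0.003 -0.003  0.071] F [-1.1 -2.   7.3] T [-0.19  0.79  0.4 ] gap 39.9 j [ 1.04  0.89 -1.21  2.38  1.92  0.67 -1.48]
```

```bash
python3 -m creep '[[[0,0,0],[0,0,0.1]],[[0,0,0],[0,0,0.2]],[[0,0,0],[0,0,0.3]],[[0,0,0],[0,0,0.4]]]' 0; python3 -c "
from h import *
where()"; python3 shot.py w6 110 100 510 400 0.9;python3 -c "
from h import *
where()"
```

```text
clock: 6.12
eef_pos: [0.5212, -0.1019, 0.0999]
orientation: [2.69, -0.216, 1.322]
force: [-3.6, -1.5, 5.0]
finger_gap: 0.0397
t 6.12 cass mm [-0.6 -0.4 17.6] rotvec [ 0.002 -0.003  0.471] F [-0.9 -0.9  6.2] T [0.03 0.89 0.38] gap 39.7 j [ 1.04  0.9  -1.22  2.38  1.91  0.68 -1.87]
scale 2.0
post [[322.8 322.4]]
pivot [[266.4 136.5]]
lp [[106.6  46.1]]
c1 [[166.4 220.8]]
c2 [[284.  404.6]]
c3 [[467.3 324.9]]
t 6.17 cass mm [-0.6 -0.4 17.6] rotvec [ 0.002 -0.003  0.477] F [-0.4 -1.2  8.7] T [-0.09  0.86 -0.04] gap 39.7 j [ 1.04  0.9  -1.22  2.38  1.91  0.68 -1.88]
```

View pics/w6.png

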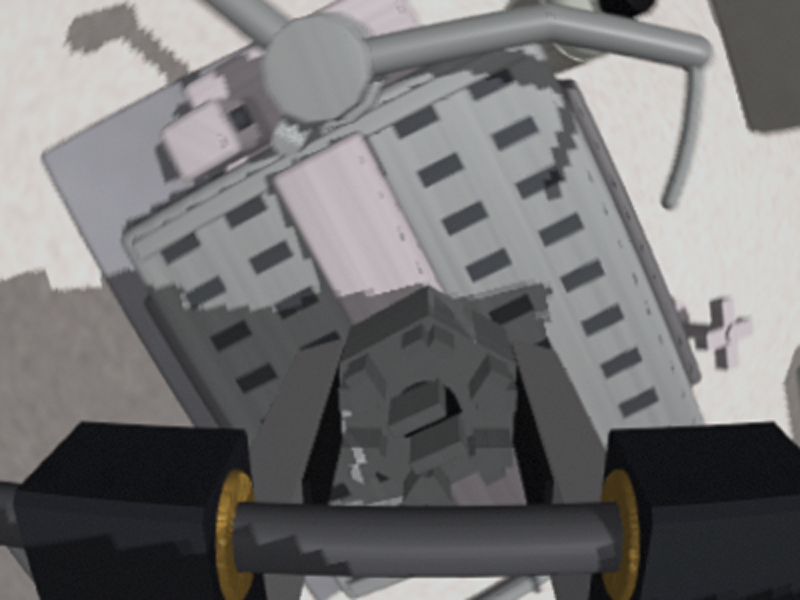

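```bash
python3 -m creep '[[[0,0,0],[0,0,0.1]],[[0,0,0],[0,0,0.2]],[[0,0,0],[0,0,0.3]]]' 0; python3 -c "
from h import *
where()";  python3 -m creep '[[[0,0,0],[0,0,0.09]],[[0,0,0],[0,0,0.18]]]' 0; python3 -c "
from h import *
where()"; 
```

```text
clock: 6.42
eef_pos: [0.5211, -0.1018, 0.0999]
orientation: [2.769, -0.337, 1.037]
force: [-3.4, -3.1, 5.0]
finger_gap: 0.0397
t 6.42 cass mm [-0.7 -0.2 17.6] rotvec [ 0.002 -0.003  0.771] F [-1.  -2.4  6.2] T [0.07 0.94 0.49] gap 39.7 j [ 1.05  0.9  -1.23  2.38  1.91  0.68 -2.17]
clock: 6.58
eef_pos: [0.521, -0.1017, 0.0998]
orientation: [2.834, -0.397, 0.855]
force: [-3.2, -1.1, 4.2]
finger_gap: 0.0399
t 6.58 cass mm [-0.7 -0.2 17.6] rotvec [ 0.002 -0.003  0.95 ] F [-0.9 -0.5  5.3] T [0.1  1.01 0.53] gap 39.9 j [ 1.05  0.9  -1.23  2.38  1.91  0.69 -2.35]
```

```bash
python3 -m creep '[[[0,0,0],[0,0,0.05]],[[0,0,0],[0,0,0.1]],[[0,0,0],[0,0,0.1]]]' 0; python3 -c "
from h import *
where()"; python3 shot.py w7 210 180 430 345 1.3
python3 -c "
from h import *
D=dict(np.load('w7.npz'));a=rect(D,0,.0,.05,.03,400);b=rect(D,0,.0,.055,.03,400)
cv2.imwrite('pics/r7.png',cv2.convertScaleAbs(np.hstack([a,b]),alpha=1.3)[:,:,::-1])"
```

```text
clock: 6.83
eef_pos: [0.521, -0.1017, 0.0998]
orientation: [2.876, -0.425, 0.753]
force: [-3.7, -1.3, 5.9]
finger_gap: 0.0397
t 6.83 cass mm [-0.8 -0.1 17.6] rotvec [ 0.002 -0.003  1.048] F [-0.6 -0.7  7. ] T [0.17 0.89 0.07] gap 39.7 j [ 1.05  0.9  -1.23  2.38  1.91  0.69 -2.45]
scale 3.6363636363636362
post [[324.8 322.2]]
pivot [[180.3 199.5]]
lp [[ 18.3 216.4]]
c1 [[172.9 307.5]]
c2 [[366.7 403.7]]
c3 [[484.9 240.3]]
```

View pics/w7.png

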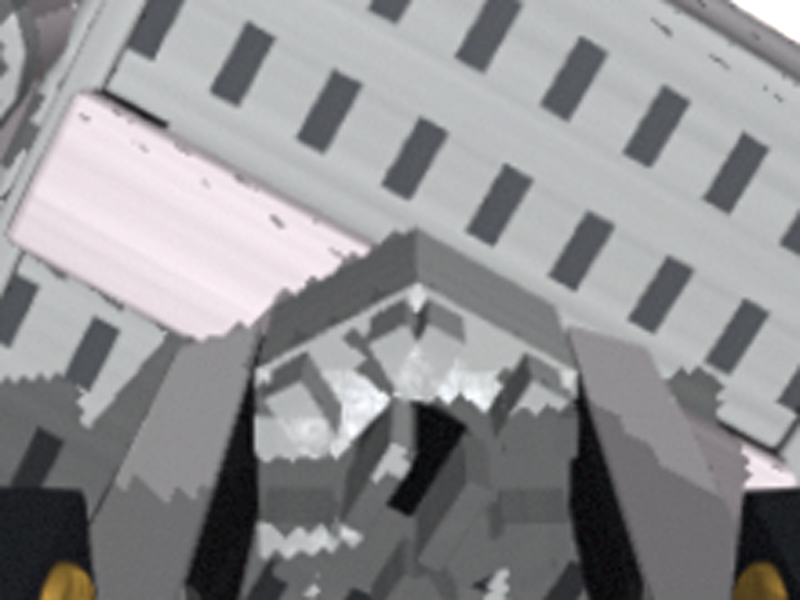

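View pics/r7.png

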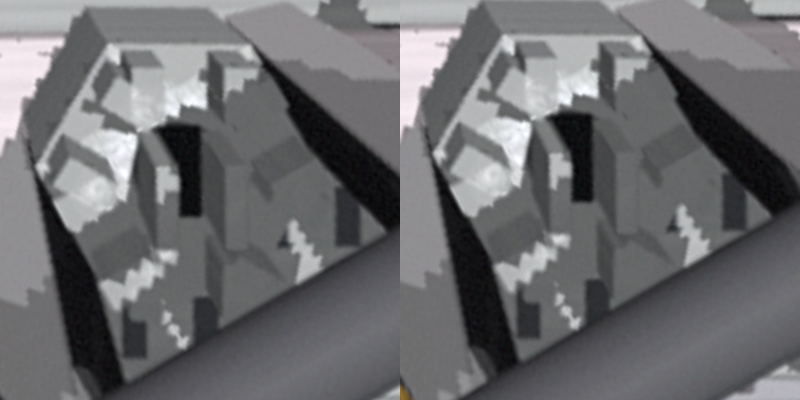

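```bash
python3 -m creep '[[[0,0,0],[0,0,0]],[[0,0,0],[0,0,0]],[[0,0,0],[0,0,0]]]' 6; python3 -c "
from h import *
where()";  python3 -m creep '[[[0,0,-1.5],[0,0,0]],[[0,0,-4],[0,0,0]],[[0,0,-6],[0,0,0]],[[0,0,-6],[0,0,0]]]' 6; python3 -c "
from h import *
where();rel(*tgt(.05,.0,.1,0.4))";python3 shot.py w8 150 100 550 400 0.9
python3 -c "
from h import *
D=dict(np.load('w8.npz'));a=rect(D,0,.0,.05,.03,400);b=rect(D,0,.0,.055,.03,400)
cv2.imwrite('pics/r8.png',cv2.convertScaleAbs(np.hstack([a,b]),alpha=1)[:,:,::-1])"
```

```text
clock: 7.13
eef_pos: [0.5218, -0.1019, 0.0996]
orientation: [2.875, -0.425, 0.753]
force: [-0.4, 0.1, -0.6]
finger_gap: 0.0562
t 7.13 cass mm [-0.2 -0.5 17. ] rotvec [ 1.000e-03 -3.000e-03  1.048e+00] F [-0.6  0.2 -0.3] T [-0.03  0.56  0.01] gap 56.2 j [ 1.05  0.9  -1.23  2.38  1.91  0.69 -2.44]
clock: 7.47
eef_pos: [0.4933, -0.1072, 0.1546]
orientation: [2.871, -0.424, 0.755]
force: [0.0, 0.9, 0.3]
finger_gap: 0.0602
t 7.47 cass mm [ 0.8 -0.7 79.2] rotvec [-0.002 -0.005  1.046] F [0.3 0.9 0.2] T [-0.04  0.57  0.01] gap 60.2 j [ 1.13  0.7  -1.23  2.39  1.74  0.5  -2.33]
rel cm [ 4.29  2.41 -2.09] rotvec [ 0.003  0.005 -0.646] deg 37.0
scale 2.0
post [[322.1 274.8]]
pivot [[217.5 185.1]]
lp [[ 95.7 194.8]]
c1 [[200.2 275.1]]
c2 [[356.8 356.7]]
c3 [[448.9 220.6]]
```

View pics/w8.png

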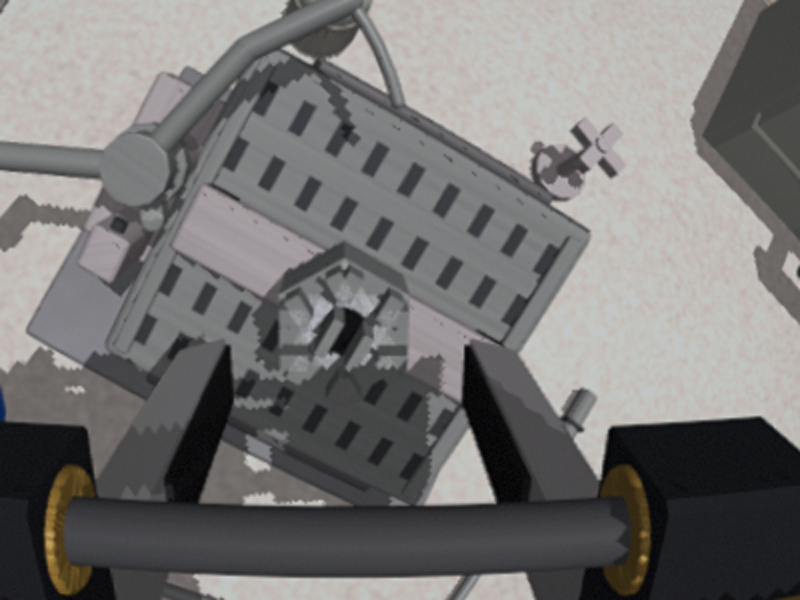

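View pics/r8.png

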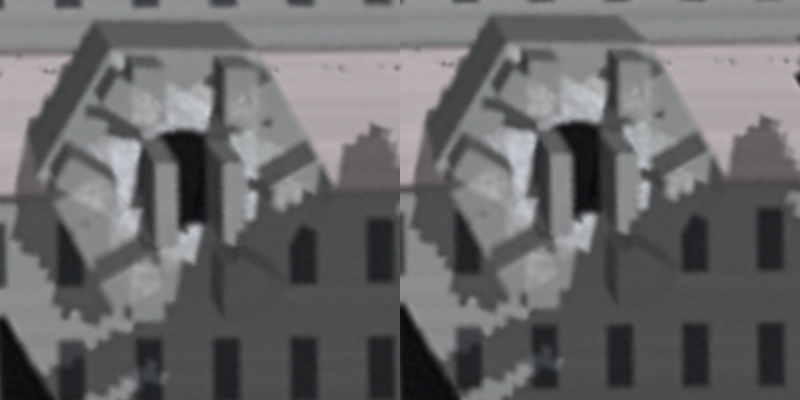

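```bash
python3 - <<'E'
from h import *
R=Rc()
for n in ["w3","w4","w8"]:
    D=dict(np.load(n+".npz"));L=(fcloud(D)-O)@R*1e3
    for s in(-45,45):
        b=(abs(L[...,0])<9)&(abs(L[...,1]-s)<10)&(abs(L[...,2]-10)<8);l=(abs(abs(L[...,0])-27)<9)&(abs(L[...,1]-s)<10)&(abs(L[...,2])<6)
        print(n,s,b.sum(),np.median(L[b][:,2])-np.median(L[l][:,2]) if b.sum() and l.sum() else None)
E
```

```text
w3 -45 601 11.932098065076735
w3 45 707 11.935206176284032
w4 -45 357 11.968334940648102
w4 45 877 11.935633881519518
w8 -45 452 9.828074660173991
w8 45 734 9.833490013757459
```

```bash
python3 -m creep '[[[1.5,0.8,-0.7],[0,0,-0.12]],[[3,1.6,-1.4],[0,0,-0.24]],[[4.3,2.4,-2.1],[0,0,-0.36]],[[4.3,2.4,-2.1],[0,0,-0.48]],[[4.3,2.4,-2.1],[0,0,-0.6]],[[4.3,2.4,-2.1],[0,0,-0.65]]]' 6; python3 -c "
from h import *
where();rel(*tgt(.03,.12,.1,0.0))"
```

```text
clock: 8.02
eef_pos: [0.5268, -0.1002, 0.1937]
orientation: [2.676, -0.182, 1.394]
force: [-0.5, 0.1, 0.1]
finger_gap: 0.0602
t 8.02 cass mm [49.5  0.4 97.1] rotvec [ 0.003 -0.002  0.392] F [-0.4  0.1  0.3] T [-0.08  0.56  0.04] gap 60.2 j [ 1.1   0.6  -1.19  2.28  1.4   0.42 -1.38]
rel cm [10.31 -6.37 -0.31] rotvec [-0.003  0.002 -0.392] deg 22.5
```

```bash
python3 -m creep '[[[3,-1.9,-0.2],[0,0,-0.1]],[[6,-3.8,-0.3],[0,0,-0.2]],[[9,-5.5,-0.3],[0,0,-0.3]],[[10.3,-6.4,-0.3],[0,0,-0.39]],[[10.3,-6.4,-0.3],[0,0,-0.39]],[[10.3,-6.4,-0.3],[0,0,-0.39]]]' 6; python3 -c "
from h import *
where();rel(*tgt(-.01,.132,.095,0.0))"; python3 shot.py w9 110 60 530 375 0.9
```

```text
clock: 8.52
eef_pos: [0.4878, 0.0155, 0.1868]
orientation: [2.645, -0.003, 1.737]
force: [0.6, -0.4, 0.1]
finger_gap: 0.0602
t 8.52 cass mm [ 29.9 121.  100. ] rotvec [ 0.004 -0.001  0.008] F [ 0.5 -0.5 -0.2] T [-0.09  0.45  0.05] gap 60.2 j [ 0.81  0.52 -1.19  2.43  1.68  0.5  -1.6 ]
rel cm [ 1.07 -4.    0.51] rotvec [-0.004  0.001 -0.008] deg 0.5
scale 1.9047619047619047
post [[284.3 411.4]]
pivot [[300.6 320.4]]
lp [[242.3 263.7]]
c1 [[210.2 300.2]]
c2 [[229.9 424.7]]
c3 [[359.5 427.7]]
```

View pics/w9.png

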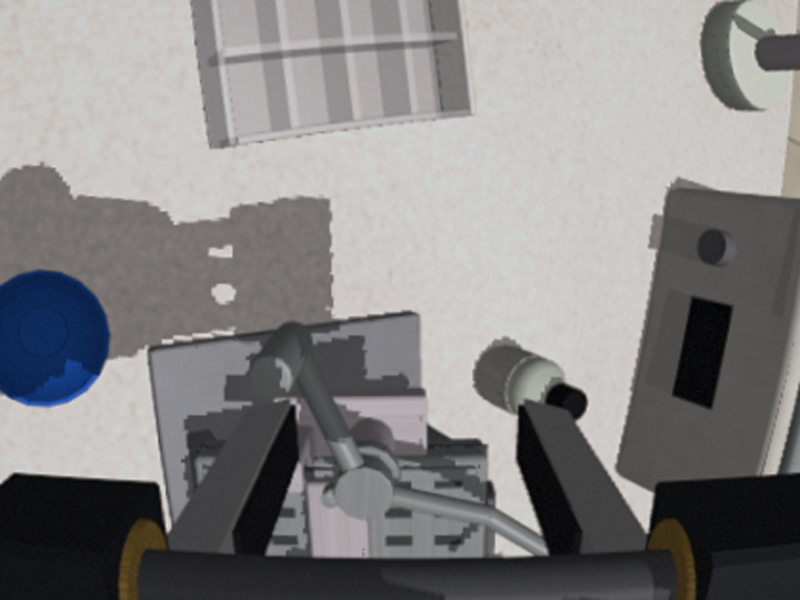

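```bash
python3 - <<'E'
from h import *
D=dict(np.load("w9.npz"));R=Rc();f=lambda u,v:(110+u/1.90476,60+v/1.90476)
for n,u,v,h in [("lp",272,374,.086),("pivot",364,492,.050)]:
    print(n,((onplane(*f(u,v),D,O+R[:,2]*h,R[:,2],True)-O)@R*1e3).round(1))
L=(fcloud(D)-O)@R*1e3
m=(abs(L[...,0]+8)<14)&(abs(L[...,1]-134)<14)&(L[...,2]>78)&(L[...,2]<95);print(m.sum(),np.percentile(L[m],[3,50,97],axis=0).round(1))
rel(*tgt(-.006,.134,.095,0.0))
E
```

```text
lp [ -7.5 134.8  86. ]
pivot [15.4 79.6 50. ]
529 [[-14.  128.8  79.2]
 [ -7.7 135.1  85.9]
 [ -2.1 140.6  87.2]]
rel cm [ 1.38 -3.62  0.5 ] rotvec [-0.004  0.002 -0.01 ] deg 0.6
```

```bash
python3 -m creep '[[[0.7,-1.9,0.2],[0,0,0]],[[1.4,-3.8,0.4],[0,0,0]],[[1.4,-3.8,0.4],[0,0,0]],[[1.4,-3.8,0.4],[0,0,0]]]' 5; python3 -c "
from h import *
where();rel(*tgt(-.0076,.135,.056,0.0))"
```

```text
clock: 8.9
eef_pos: [0.4715, 0.0226, 0.1754]
orientation: [2.664, -0.006, 1.736]
force: [-0.6, -0.1, 0.4]
finger_gap: 0.05
t 8.9 cass mm [ 11.5 130.8  97. ] rotvec [0.023 0.001 0.01 ] F [-0.4  0.   0.7] T [-0.03  0.46  0.04] gap 50.0 j [ 0.8   0.56 -1.25  2.47  1.7   0.57 -1.66]
rel cm [ 0.39 -1.82  4.14] rotvec [-0.023 -0.001 -0.01 ] deg 1.4
```

```bash
python3 -m creep '[[[0,0,0],[0,0,0]],[[0,0,0],[0,0,0]],[[0,0,0],[0,0,0]],[[0.2,0,1],[-0.02,0,0]],[[0.4,0,2],[-0.02,0,0]],[[0.4,0,3],[-0.02,0,0]],[[0.4,0,4],[-0.02,0,0]],[[0.4,0,4.1],[-0.02,0,0]]]' 9.4; python3 -c "
from h import *
where();rel(*tgt(.005,.134,.056,0.0))"; python3 shot.py w10 110 100 530 415 0.9
```

```text
clock: 9.57
eef_pos: [0.4943, 0.0304, 0.1402]
orientation: [2.651, -0.007, 1.737]
force: [-1.2, -0.2, 0.3]
finger_gap: 0.0939
t 9.57 cass mm [ 15.5 134.6  54.7] rotvec [0.009 0.003 0.009] F [-0.9 -0.   0.8] T [-0.01  0.44  0.04] gap 93.9 j [ 0.72  0.72 -1.25  2.47  1.84  0.73 -1.78]
rel cm [-0.07 -1.05 -0.12] rotvec [-0.009 -0.003 -0.009] deg 0.8
scale 1.9047619047619047
post [[300.9 466.6]]
pivot [[321.5 374.8]]
lp [[254.9 323.3]]
c1 [[214.6 341.7]]
c2 [[237.9 467.3]]
c3 [[378.8 469.8]]
```

View pics/w10.png

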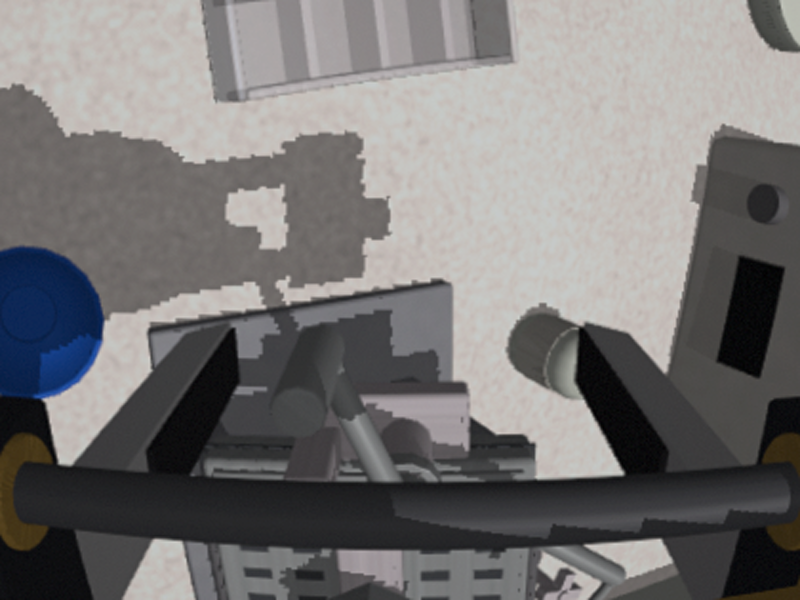

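```bash
python3 -m creep '[[[0,0,0],[0,0,0]],[[0,0,0],[0,0,0]],[[0,0,0],[0,0,0]],[[0,0,0],[0,0,0]],[[0,0,0],[0,0,0]],[[0,0,0],[0,0,0]]]' 2.6; python3 -c "
from h import *
where()"; python3 shot.py w11 110 100 530 415 0.9
```

```text
clock: 10.12
eef_pos: [0.4934, 0.0304, 0.1412]
orientation: [2.65, -0.006, 1.738]
force: [-2.8, 0.9, -0.2]
finger_gap: 0.0574
t 10.12 cass mm [ 15.2 134.7  56.1] rotvec [0.009 0.003 0.008] F [-2.4  1.4  1. ] T [0.31 1.08 0.03] gap 57.4 j [ 0.72  0.72 -1.25  2.47  1.84  0.73 -1.78]
scale 1.9047619047619047
post [[301.2 465.3]]
pivot [[321.9 373.7]]
lp [[256.1 322.2]]
c1 [[215.3 340.9]]
c2 [[238.2 466.3]]
c3 [[378.6 468.8]]
```

View pics/w11.png

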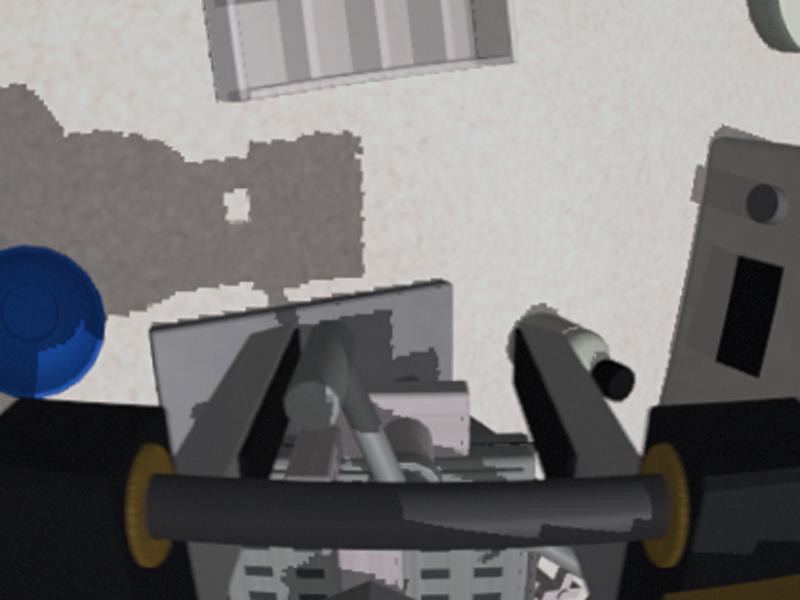

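```bash
python3 -m creep '[[[0,0,0],[0,0,0]],[[0,0,0],[0,0,0]],[[0,0,0],[0,0,0]],[[0,0,0],[0,0,0]],[[0,0,0],[0,0,0]],[[0,0,0],[0,0,0]]]' 2.6; python3 -c "
from h import *
where()"
```

```text
clock: 10.67
eef_pos: [0.4942, 0.0302, 0.1413]
orientation: [2.649, -0.006, 1.738]
force: [-1.7, 0.4, 0.0]
finger_gap: 0.026
t 10.67 cass mm [ 15.9 134.5  55.8] rotvec [0.008 0.002 0.008] F [-1.4  0.7  0.8] T [0.22 0.86 0.02] gap 26.0 j [ 0.72  0.72 -1.25  2.47  1.84  0.73 -1.78]
```

```bash
python3 -m creep '[[[0.2,0.4,0],[0,0,0]],[[0.3,0.8,0],[0,0,0]],[[0.3,1.2,0],[0,0,0]],[[0.3,1.6,0],[0,0,0]]]' 2.6; python3 -c "
from h import *
where()";python3 -m creep '[[[0,0.4,0],[0,0,0]],[[-0.1,0.8,0],[0,0,0]],[[-0.2,1.2,0],[0,0,0]],[[-0.3,1.6,0],[0,0,0]],[[-0.5,2,0],[0,0,0]],[[-0.5,2,0],[0,0,0]]]' 2.6; python3 -c "
from h import *
where()"; python3 shot.py w12 110 100 530 415 0.9
```

```text
clock: 11.0
eef_pos: [0.5064, 0.0339, 0.148]
orientation: [2.652, -0.004, 1.736]
force: [-1.7, -2.8, -1.4]
finger_gap: 0.0258
t 11.0 cass mm [ 30.2 135.9  55.6] rotvec [ 0.011 -0.001  0.009] F [-2.5 -2.5 -0.2] T [-0.54  1.24  0.04] gap 25.8 j [ 0.71  0.7  -1.23  2.43  1.79  0.71 -1.73]
clock: 11.5
eef_pos: [0.5224, 0.0349, 0.1567]
orientation: [2.655, -0.01, 1.74]
force: [-8.4, 2.1, -3.9]
finger_gap: 0.0263
t 11.5 cass mm [ 48.4 134.2  55.6] rotvec [0.014 0.007 0.008] F [-8.8  3.6  0.4] T [ 0.92  2.31 -0.02] gap 26.3 j [ 0.72  0.68 -1.22  2.38  1.73  0.66 -1.63]
scale 1.9047619047619047
post [[253.8 463.4]]
pivot [[266.1 372.6]]
lp [[186.9 318.6]]
c1 [[175.  338.2]]
c2 [[204.6 463.1]]
c3 [[342.9 471.1]]
```

View pics/w12.png

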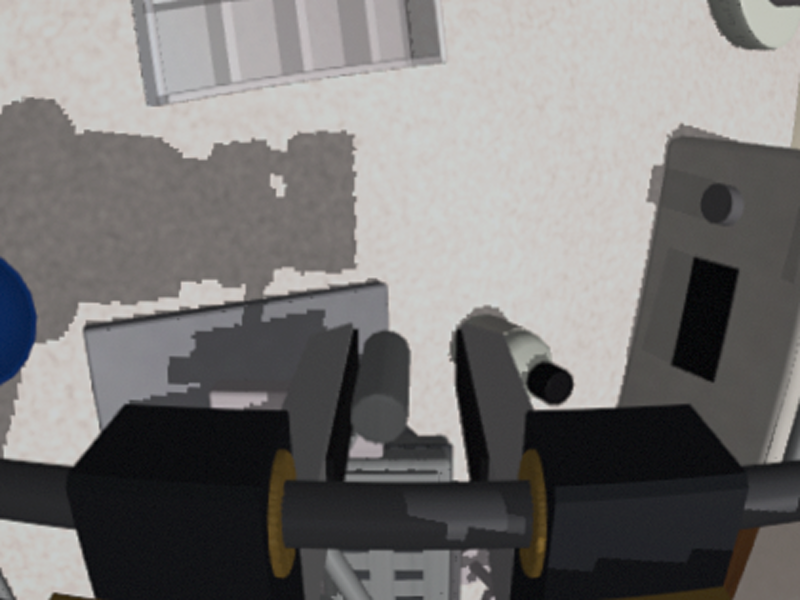

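```bash
python3 -m creep '[[[-0.1,0.3,0],[0,0,0]],[[-0.1,0.6,0],[0,0,0]],[[-0.1,0.6,0],[0,0,0]]]' 2.6; python3 -c "
from h import *
where()"; python3 -m creep '[[[0,-0.3,0],[0,0,0]],[[0,-0.9,0],[0,0,0]],[[0,-0.9,0],[0,0,0]]]' 2.6; python3 -c "
from h import *
where()
import os
os.system('python3 shot.py w13 110 100 530 415 0.9')
D=dict(np.load('w13.npz'));R=Rc()
L=(fcloud(D)-O)@R*1e3
m=(abs(L[...,0]-40)<22)&(abs(L[...,1]-134)<16)&(L[...,2]>80)&(L[...,2]<90);print(m.sum(),np.percentile(L[m],[3,50,97],axis=0).round(1))"
```

```text
clock: 11.8
eef_pos: [0.5228, 0.035, 0.1568]
orientation: [2.664, -0.012, 1.741]
force: [-16.3, 2.5, -6.2]
finger_gap: 0.0264
t 11.8 cass mm [ 48.7 134.2  55.4] rotvec [0.022 0.01  0.008] F [-16.7   5.3   2. ] T [ 1.3   4.38 -0.11] gap 26.4 j [ 0.72  0.68 -1.22  2.37  1.7   0.65 -1.61]
clock: 12.05
eef_pos: [0.5227, 0.0322, 0.1565]
orientation: [2.65, -0.006, 1.739]
force: [-1.6, 0.3, -1.1]
finger_gap: 0.026
scale 1.9047619047619047
post [[253.6 460.6]]
pivot [[266.2 368.8]]
lp [[186.7 313.7]]
c1 [[174.1 334.8]]
c2 [[203.8 460.8]]
c3 [[342.7 468.4]]
t 12.05 cass mm [ 48.1 131.5  55.5] rotvec [0.009 0.003 0.007] F [-1.8  0.6 -0.3] T [ 0.04  0.95 -0.02] gap 26.0 j [ 0.72  0.68 -1.22  2.38  1.74  0.66 -1.65]
1082 [[ 26.2 126.8  80.6]
 [ 41.2 135.   85.9]
 [ 49.4 142.4  88.9]]
```

View pics/w13.png

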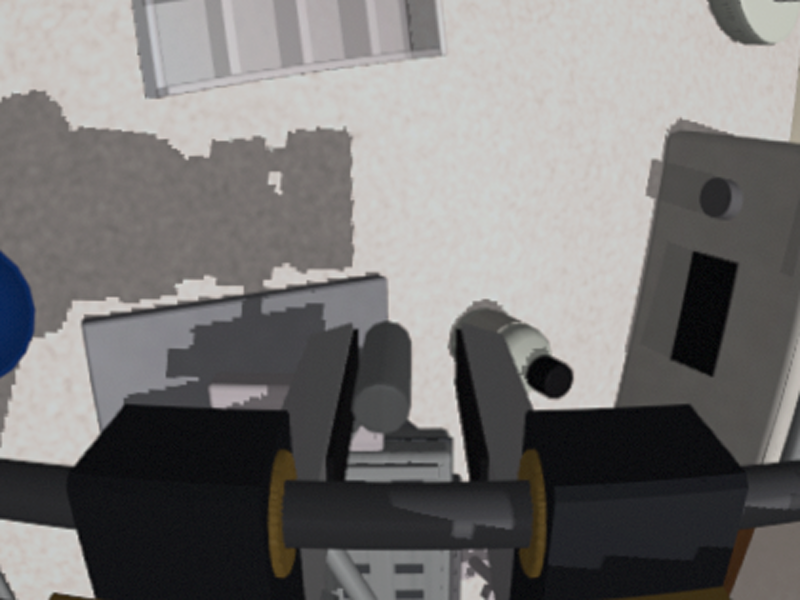

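```bash
python3 -m creep '[[[0,-0.2,0],[0,0,0]],[[0,-0.2,0],[0,0,0]],[[0,-0.2,0],[0,0,0]],[[0,-0.2,0],[0,0,0]],[[0,-0.2,-1.5],[0,0,0]],[[0,0,-3.5],[0,0,0]],[[0,0.5,-5.5],[0,0,0]],[[0,1,-7],[0,0,0]],[[0,1,-7],[0,0,0]]]' 5; python3 -c "
from h import *
where();rel(*tgt(.04,.01,.12,0.4))"; python3 shot.py w14 110 100 530 415 0.9
```

```text
clock: 12.85
eef_pos: [0.5013, 0.0276, 0.2266]
orientation: [2.644, -0.003, 1.737]
force: [-0.2, -0.0, -0.7]
finger_gap: 0.0501
t 12.85 cass mm [ 62.5 130.7 127.5] rotvec [ 0.002 -0.001  0.007] F [-0.5 -0.  -0.5] T [-0.06  0.45  0.04] gap 50.1 j [ 0.84  0.43 -1.22  2.35  1.37  0.44 -1.31]
rel cm [-12.08  -2.16   0.77] rotvec [-0.002  0.001  0.393] deg 22.5
scale 1.9047619047619047
post [[250.  397.7]]
pivot [[260.8 315. ]]
lp [[203.7 264.5]]
c1 [[186.9 297. ]]
c2 [[207.6 412.3]]
c3 [[326.3 417.5]]
```

View pics/w14.png

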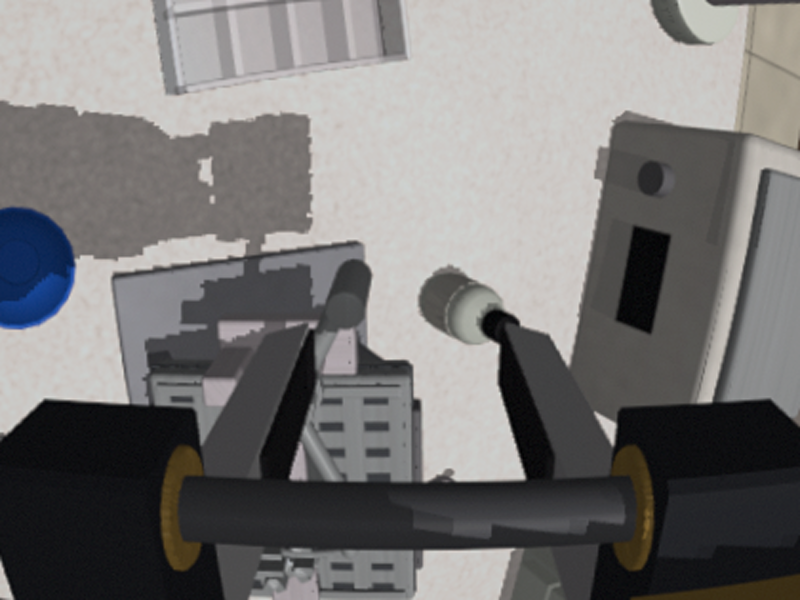

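Lever post at crop (348,308), clear of the fingers. Now look at the nut from over it.

```bash
python3 -m creep '[[[-4,-0.7,-0.5],[0,0,0.1]],[[-8,-1.4,-0.5],[0,0,0.2]],[[-11,-2,0],[0,0,0.3]],[[-12,-2.2,0],[0,0,0.4]],[[-12,-2.2,0],[0,0,0.4]],[[-12,-2.2,0],[0,0,0.4]]]' 5; python3 -c "
from h import *
where()"; python3 shot.py w15 110 100 530 415 0.9
python3 -c "
from h import *
D=dict(np.load('w15.npz'));a=rect(D,0.015,.04,.047,.07,600)
cv2.imwrite('pics/r15.png',cv2.convertScaleAbs(a,alpha=1)[:,:,::-1])
a=rect(D,0,.0,.05,.03,500);cv2.imwrite('pics/r15b.png',a[:,:,::-1])
R=Rc();L=(fcloud(D)-O)@R*1e3
m=(abs(L[...,0]-40)<22)&(abs(L[...,1]-134)<16)&(L[...,2]>82)&(L[...,2]<90);print(m.sum(),np.percentile(L[m],[3,50,97],axis=0).round(1))"
```

```text
clock: 13.4
eef_pos: [0.5001, -0.0938, 0.2115]
orientation: [2.686, -0.191, 1.382]
force: [-0.2, 0.7, 0.9]
finger_gap: 0.05
t 13.4 cass mm [ 35.9  11.3 124.8] rotvec [0.009 0.002 0.407] F [0.4 0.7 0.8] T [-0.03  0.48  0.05] gap 50.0 j [ 1.14  0.49 -1.18  2.31  1.23  0.33 -1.25]
scale 1.9047619047619047
post [[283.8 285.1]]
pivot [[257.4 175.9]]
lp [[171.4 123.7]]
c1 [[191.  218.3]]
c2 [[260.6 351. ]]
c3 [[389.8 302.8]]
412 [[ 37.4 125.4  83.5]
 [ 43.4 131.1  86.2]
 [ 49.2 137.   87.5]]
```

View pics/w15.png

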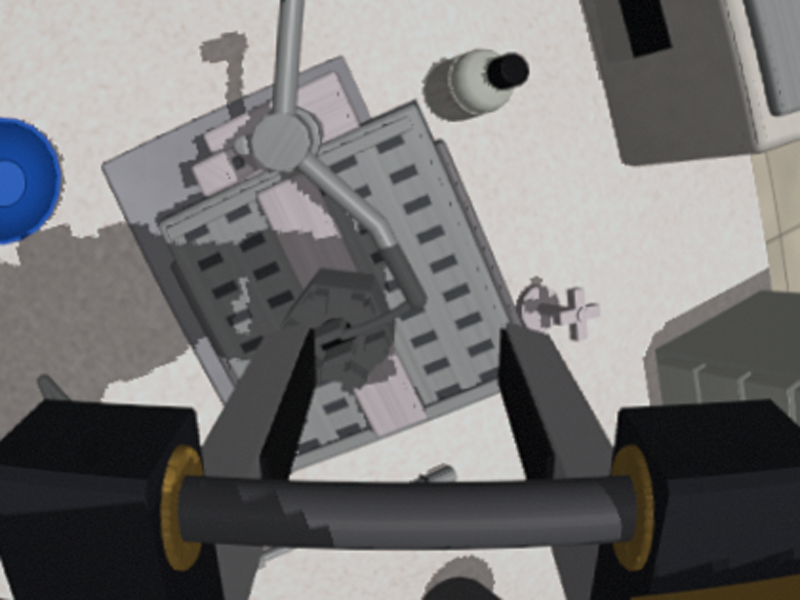

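View pics/r15.png

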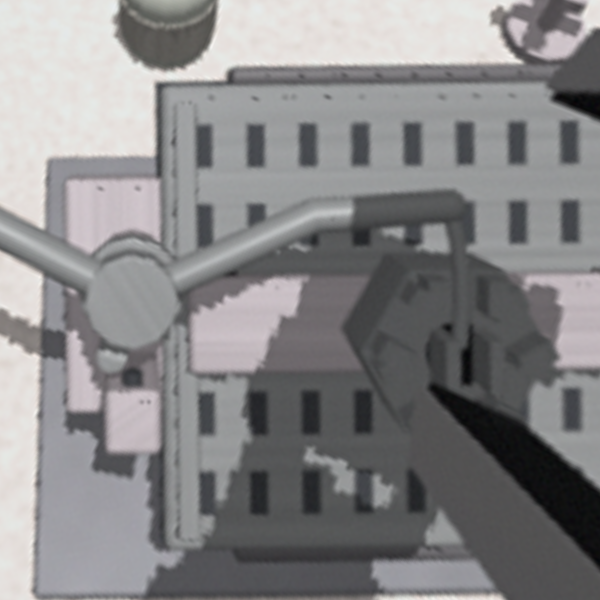

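View pics/r15b.png

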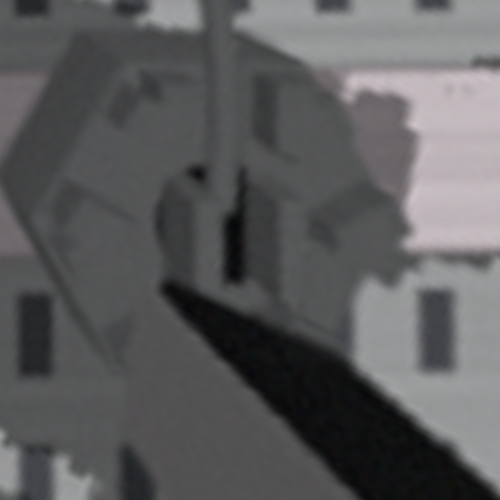

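```bash
python3 - <<'E'
from h import *
from plant import vision,manip
a,_=vision.read_camera("scene");b,_=vision.read_camera("top")
cv2.imwrite("pics/s2.png",a[:,:,::-1])
for n,x in(("scene",a),("top",b)):
    p=np.load(n+"0_p.npy"); d=np.abs(p.astype(int)-x).max(2)
    cv2.imwrite(f"pics/diff_{n}.png",np.hstack([cv2.resize(x[:,:,::-1],(400,300)),cv2.cvtColor(cv2.resize(np.clip(d*3,0,255).astype(np.uint8),(400,300)),cv2.COLOR_GRAY2BGR)]))
E
```

```text
(no output)
```

View pics/diff_scene.png

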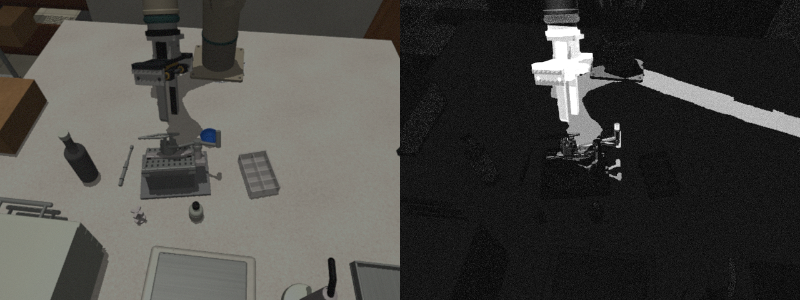

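View pics/s2.png

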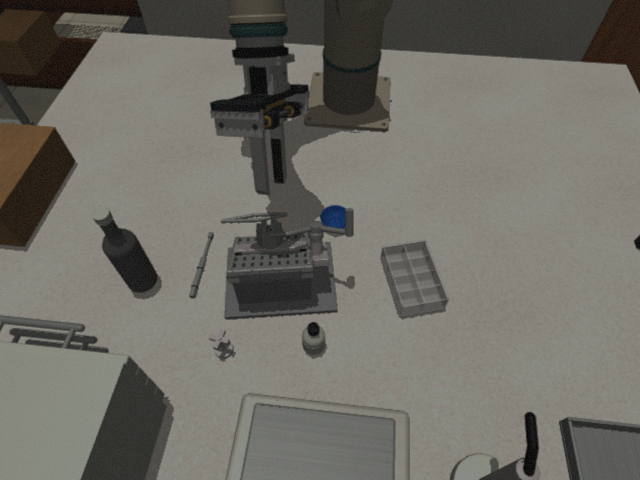

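The scene picture shows all bystanders unmoved. The difference image changes only at the arm, its shadow, the nut and the lever. The gripper hangs free at about (270,150), so I'm handing in.

```bash
python3 - <<'E'
from h import *
from plant import manip
where(); print(manip.finish_job())
E
```

```text
t 13.55 cass mm [ 36.8  12.9 125.3] rotvec [0.008 0.002 0.404] F [-0.7  0.5  0.2] T [-0.02  0.53  0.03] gap 50.1 j [ 1.13  0.49 -1.18  2.31  1.23  0.33 -1.25]
the job is handed in; nothing more can be done
None
```

I tightened the castle nut to the slot at 2.094 rad, pushed the keeper lever into its locked notch, and let go. The job was handed in at 13.6 s, with the gripper about 7 cm clear of everything.

**Nut:** I gripped it on its flats (opening 39.9 mm) and turned it clockwise by about 1.98 rad, from about 0.12 rad.
- The turning torque rose from about 0.4 to 0.53 N m, somewhat above the 0.3 and 0.5 N m given.
- The bar sank from 11.9 to 9.8 mm above the lid, so it is bearing on it.
- The tool's angle put the nut at 2.095 rad, and the straight-on view showed the slot in line with the groove.

**Lever:** I pushed the grip post past the detent up to a hard stop, where it took 17 N without moving.
- From the post and pivot positions after release, the lever stands at about 1.00 rad.
- The camera showed the pin lying in the slot and the groove.

**Bystanders:** before and after views from the scene camera differ only at the arm, its shadow, the nut and the lever. I took the top view as well but did not examine it.

**Checks that disagreed:** my first position estimates from different cameras differed by up to about 10 mm. I used the close wrist-camera views, which agreed to 1–3 mm.

**Limits:** two joints (the third and fourth) came right up to the ends of their ranges on the way to the lever. The highest wrist force I read was about 18 N.

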